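# Load the scent-bottle tray and slide it home on the bathroom shelf

## Robot

A 6-joint arm with a two-finger parallel gripper is mounted at the origin on the work surface. World frame = base frame: x ahead of the robot, y to its left, z up, the work surface at z = 0. Lengths are in m, angles in rad, forces in N, time in s.
With the tool pointing down it reaches from about 0.4 to 0.825 m from the base axis. Payload 7 kg.
Tool frame: the origin (TCP) lies on the mounting face of the last link; the fingertips stand arm.tcp_to_tips ahead of it and the grasp point (between the pads) lies 159 mm ahead of it (arm.tcp_to_tips is the distance from the TCP to the fingertips, in m); z points along the fingers, y is the direction in which the jaws open and shut (so a half turn about z gives the same grasp; the last joint's range is limited). The gripper opens to 88 mm and grips with 3 to 60 N. Pads are 19 mm wide; open, the fingers measure 130 mm over their backs; the gripper's body (78 mm by 193 mm) begins 47 mm behind the grasp point.
Start: joints at [-0.948, 0.359, 0.012, 0, -1.224, -0.288], TCP at [0.222, -0.638, 0.405] pointing down, gripper open.
Joint ranges: [-3.07, 3.07], [-1.43, 2.12], [-1.02, 1.25], [-3.03, 1.67], [-3.05, -0], [-3.03, 3.03]. Speed limits (rad/s): [2.39, 2.39, 3.01, 3.14, 3.14, 3.14].

## Interface

Orientations are given as [roll, pitch, yaw] about the fixed x, y, z axes, in that order (R = Rz(yaw) Ry(pitch) Rx(roll)).
In Python, from station import arm, cams, job_done, finder gives the robot as it stands.
- The arm moves only by the tool play_rows, never from a script. Its argument "targets" is a list that holds one entry, the list of rows, each a list of 4 numbers: the shift along the tool's x, y, z in m, then the turn about the tool's z in degrees. A call has 1 to 5 rows; each row is the pose to reach, as a shift and turn from the pose commanded when the call began, along the tool's axes at that moment; what a row does not reach only later rows make up. A row lasts 1/8 s, in which the tool goes at most 62.5 mm and 10.7 degrees, less where a joint would pass 70% of its speed; a pose out of reach is approached as far as the arm can. A call with a gripper value outside its range is refused whole. "grip" is the closure in counts, from 0 (fully open) to 255 (shut), set as the call begins (left out, the last holds). The fingers move at their own pace and stop on an object; "newtons" is the grip in N (left out, the last holds). Time passes only in rows, so rows that repeat a pose let the fingers close. It gives the time, the measured TCP pose, the force and the opening at its end, in the units of the state.
- arm.get_state(): the state, without advancing time (a new reading comes with each control period).
- cams.grab_frame(name): name is "side" or "top"; returns (picture, depth): 400x640x3 uint8, red, green, blue; 400x640 float32, m along the optical axis (not along the pixel's ray), 0 where there is no reading.
- cams.camera_params(name): a dict with "intrinsics" (3x3 intrinsics, pixels), "D" ([k1, k2, p1, p2, k3] as OpenCV has them; the pictures are not rectified), "position" and "attitude" of the camera in the world. Camera axes: x right, y down, z forward; pixel columns grow to the right and rows downward; lengths in m; the calibration is good to about 2 mm. A picture is of the moment at which its call begins. camera_params takes no time and is no camera call.
- job_done(): hands the job in, once; it reports no verdict.
Trained networks look in the newest picture that a camera, given by its name, has taken for a name from the list of things; names that differ only in an ending like _2 or _b are one class to them, and where a whole thing is asked for, a point or a joint stands for the part that bears it (a point fixed in the world has none). Each returns a list of dicts, best first, with "score" (0 to 1); they miss things now and then, are a little off and sometimes report something else, mostly with a low value. They report only what shows in the picture. A call takes as long as a camera call. They do not tell look-alikes from the thing itself.
- finder.find_in(camera, query): "xyz" ([x, y, z] in m, in world coordinates, good to about 4 mm: the middle of the surface that is visible of it).
- finder.masks_of(camera, query): "mask" (400x640 bool, what is visible of it).
The state is a dict: "t": time; "q": joint angles; "qd": joint speeds; "joint_efforts": joint torques, N m; "eef_pos": TCP position; "ee_rot": TCP orientation; "force": force on the tool from outside, world axes, zero at the start; "moment": the same for the moment, N m; "width": finger opening in m.
Only numpy, scipy, OpenCV 4.12 (cv2) and the standard library are available. Lean on these libraries where they do the work, as an engineer would, in place of code of your own. Each camera call takes 0.05 s, during which the arm holds its last target. There are 200 camera calls.

## Task

Stand every globe scent bottle from the counter upright in a pocket of the bamboo tray, one to a pocket, setting each down gently: the glass must not be dropped or pressed hard onto the tray. When all of them are in, push the loaded tray square and flush into the corner of the white shelf, against both the back rail and the end rail, with every bottle still in its pocket. Leave the other toiletries where they are.

Things in the scene. Friction and masses are not known exactly. Their poses are not given: they have to be found in the camera images.
- shelf: White plastic shelf fixed on the counter, 280 mm deep (its x) by 380 mm wide (its y), top 18 mm above the counter. Origin under its centre, on the counter. Rails 8 mm thick, rising 40 mm above the board, run along its far (+x) edge and its left (+y) edge; the near and right edges are open.
- shelf_corner (a point): The inside corner where back rail and end rail meet, at the height of the board's top; axes as the shelf: +x points into the back rail, +y into the end rail. The rails' inner faces pass through this point.
- tray: Loose bamboo tray, 150 (its x) by 220 mm (its y) outside, about 0.5 kg, on the shelf. Deck 20 mm thick with six round pockets, 70 mm apart both ways, mouths 46 mm across; a 4 mm wall all round rises 44 mm above the underside. Origin at the centre of the underside. Starts 10 to 90 mm clear of the rails, up to 0.15 rad askew, near and right sides free to push; slides at 4 to 12 N.
- tray_corner (a point): The tray's outer far-left corner at its underside (tray x +75, y +110 mm); it belongs at shelf_corner. Axes as the tray.
- pocket1 (a point): Pocket 1 of the tray, at tray x -35, y -70 mm: where the middle of a globe bottle's foot (its origin) comes to lie when it is seated upright there, 7.5 mm above the tray's underside, 12.5 mm below the deck's top. Axes as the tray.
- pocket2 (a point): Pocket 2 of the tray, at tray x -35, y 0 mm: where the middle of a globe bottle's foot (its origin) comes to lie when it is seated upright there, 7.5 mm above the tray's underside, 12.5 mm below the deck's top. Axes as the tray.
- pocket3 (a point): Pocket 3 of the tray, at tray x -35, y 70 mm: where the middle of a globe bottle's foot (its origin) comes to lie when it is seated upright there, 7.5 mm above the tray's underside, 12.5 mm below the deck's top. Axes as the tray.
- pocket4 (a point): Pocket 4 of the tray, at tray x 35, y -70 mm: where the middle of a globe bottle's foot (its origin) comes to lie when it is seated upright there, 7.5 mm above the tray's underside, 12.5 mm below the deck's top. Axes as the tray.
- pocket5 (a point): Pocket 5 of the tray, at tray x 35, y 0 mm: where the middle of a globe bottle's foot (its origin) comes to lie when it is seated upright there, 7.5 mm above the tray's underside, 12.5 mm below the deck's top. Axes as the tray.
- pocket6 (a point): Pocket 6 of the tray, at tray x 35, y 70 mm: where the middle of a globe bottle's foot (its origin) comes to lie when it is seated upright there, 7.5 mm above the tray's underside, 12.5 mm below the deck's top. Axes as the tray.
- globe1: Globe scent bottle, clear glass, pale yellow inside, about 0.14 kg, 85 mm tall: flat foot 28 mm across, ball 56 mm across centred 28.5 mm above the foot, chrome cap 30 mm across from 53 to 85 mm above the foot (best grip). Origin under the foot, z up. Bottom-heavy: rights itself. In a pocket the ball rests on the rim. Four to six, all alike, stand right of the shelf; the rest are absent.
- globe2: Globe scent bottle, clear glass, pale yellow inside, about 0.14 kg, 85 mm tall: flat foot 28 mm across, ball 56 mm across centred 28.5 mm above the foot, chrome cap 30 mm across from 53 to 85 mm above the foot (best grip). Origin under the foot, z up. Bottom-heavy: rights itself. In a pocket the ball rests on the rim. Four to six, all alike, stand right of the shelf; the rest are absent.
- globe3: Globe scent bottle, clear glass, pale yellow inside, about 0.14 kg, 85 mm tall: flat foot 28 mm across, ball 56 mm across centred 28.5 mm above the foot, chrome cap 30 mm across from 53 to 85 mm above the foot (best grip). Origin under the foot, z up. Bottom-heavy: rights itself. In a pocket the ball rests on the rim. Four to six, all alike, stand right of the shelf; the rest are absent.
- globe4: Globe scent bottle, clear glass, pale yellow inside, about 0.14 kg, 85 mm tall: flat foot 28 mm across, ball 56 mm across centred 28.5 mm above the foot, chrome cap 30 mm across from 53 to 85 mm above the foot (best grip). Origin under the foot, z up. Bottom-heavy: rights itself. In a pocket the ball rests on the rim. Four to six, all alike, stand right of the shelf; the rest are absent.
- globe5: Globe scent bottle, clear glass, pale yellow inside, about 0.14 kg, 85 mm tall: flat foot 28 mm across, ball 56 mm across centred 28.5 mm above the foot, chrome cap 30 mm across from 53 to 85 mm above the foot (best grip). Origin under the foot, z up. Bottom-heavy: rights itself. In a pocket the ball rests on the rim. Four to six, all alike, stand right of the shelf; the rest are absent.
- globe6: Globe scent bottle, clear glass, pale yellow inside, about 0.14 kg, 85 mm tall: flat foot 28 mm across, ball 56 mm across centred 28.5 mm above the foot, chrome cap 30 mm across from 53 to 85 mm above the foot (best grip). Origin under the foot, z up. Bottom-heavy: rights itself. In a pocket the ball rests on the rim. Four to six, all alike, stand right of the shelf; the rest are absent.
- pill_box: Pill organiser, blue with seven clear flip lids, 36 by 168 by 26 mm, lying on the counter beyond the globe bottles; origin under its centre. Not part of the job.
- amber: Amber plastic medicine bottle with a white twist cap, 52 mm across, 85 mm tall, standing beyond the globe bottles; origin under its centre. Not part of the job.
- cotton_jar: Glass jar of cotton balls with a chrome lid and knob, 72 mm across, 96 mm tall, standing beyond the globe bottles; origin under its centre. Not part of the job.
Not all that is in view belongs to the job. Leave any red look-alike of the globe3 alone.

How it is judged:
On the way, in this order (a step that is already met when the one before it is completed fails the run):
1. every globe bottle present stands upright in a pocket of the tray, let go, with the tray not yet home in the corner ((distance between globe1 and pocket1 below 0.008 m or distance between globe1 and pocket2 below 0.008 m or distance between globe1 and pocket3 below 0.008 m or distance between globe1 and pocket4 below 0.008 m or distance between globe1 and pocket5 below 0.008 m or distance between globe1 and pocket6 below 0.008 m) and angle between each of globe1, globe2, globe3, globe4, globe5, globe6's own z axis and vertical below 0.26 rad and (distance between globe2 and pocket1 below 0.008 m or distance between globe2 and pocket2 below 0.008 m or distance between globe2 and pocket3 below 0.008 m or distance between globe2 and pocket4 below 0.008 m or distance between globe2 and pocket5 below 0.008 m or distance between globe2 and pocket6 below 0.008 m) and (distance between globe3 and pocket1 below 0.008 m or distance between globe3 and pocket2 below 0.008 m or distance between globe3 and pocket3 below 0.008 m or distance between globe3 and pocket4 below 0.008 m or distance between globe3 and pocket5 below 0.008 m or distance between globe3 and pocket6 below 0.008 m) and (distance between globe4 and pocket1 below 0.008 m or distance between globe4 and pocket2 below 0.008 m or distance between globe4 and pocket3 below 0.008 m or distance between globe4 and pocket4 below 0.008 m or distance between globe4 and pocket5 below 0.008 m or distance between globe4 and pocket6 below 0.008 m) and (distance between globe5 and pocket1 below 0.008 m or distance between globe5 and pocket2 below 0.008 m or distance between globe5 and pocket3 below 0.008 m or distance between globe5 and pocket4 below 0.008 m or distance between globe5 and pocket5 below 0.008 m or distance between globe5 and pocket6 below 0.008 m) and (distance between globe6 and pocket1 below 0.008 m or distance between globe6 and pocket2 below 0.008 m or distance between globe6 and pocket3 below 0.008 m or distance between globe6 and pocket4 below 0.008 m or distance between globe6 and pocket5 below 0.008 m or distance between globe6 and pocket6 below 0.008 m) and contact force between the fingers and globe1 below 0.2 N and contact force between the fingers and globe2 below 0.2 N and contact force between the fingers and globe3 below 0.2 N and contact force between the fingers and globe4 below 0.2 N and contact force between the fingers and globe5 below 0.2 N and contact force between the fingers and globe6 below 0.2 N and not (x of tray_corner in the frame of shelf_corner above -0.004 m and y of tray_corner in the frame of shelf_corner above -0.004 m and angle between the x axis of tray and the x axis of shelf, either way round below 0.03 rad)), for 0.2 s.
2. the loaded tray is square and flush in the corner (x of tray_corner in the frame of shelf_corner above -0.004 m and y of tray_corner in the frame of shelf_corner above -0.004 m and angle between the x axis of tray and the x axis of shelf, either way round below 0.03 rad and (distance between globe1 and pocket1 below 0.008 m or distance between globe1 and pocket2 below 0.008 m or distance between globe1 and pocket3 below 0.008 m or distance between globe1 and pocket4 below 0.008 m or distance between globe1 and pocket5 below 0.008 m or distance between globe1 and pocket6 below 0.008 m) and angle between each of globe1, globe2, globe3, globe4, globe5, globe6's own z axis and vertical below 0.26 rad and (distance between globe2 and pocket1 below 0.008 m or distance between globe2 and pocket2 below 0.008 m or distance between globe2 and pocket3 below 0.008 m or distance between globe2 and pocket4 below 0.008 m or distance between globe2 and pocket5 below 0.008 m or distance between globe2 and pocket6 below 0.008 m) and (distance between globe3 and pocket1 below 0.008 m or distance between globe3 and pocket2 below 0.008 m or distance between globe3 and pocket3 below 0.008 m or distance between globe3 and pocket4 below 0.008 m or distance between globe3 and pocket5 below 0.008 m or distance between globe3 and pocket6 below 0.008 m) and (distance between globe4 and pocket1 below 0.008 m or distance between globe4 and pocket2 below 0.008 m or distance between globe4 and pocket3 below 0.008 m or distance between globe4 and pocket4 below 0.008 m or distance between globe4 and pocket5 below 0.008 m or distance between globe4 and pocket6 below 0.008 m) and (distance between globe5 and pocket1 below 0.008 m or distance between globe5 and pocket2 below 0.008 m or distance between globe5 and pocket3 below 0.008 m or distance between globe5 and pocket4 below 0.008 m or distance between globe5 and pocket5 below 0.008 m or distance between globe5 and pocket6 below 0.008 m) and (distance between globe6 and pocket1 below 0.008 m or distance between globe6 and pocket2 below 0.008 m or distance between globe6 and pocket3 below 0.008 m or distance between globe6 and pocket4 below 0.008 m or distance between globe6 and pocket5 below 0.008 m or distance between globe6 and pocket6 below 0.008 m)), for 0.2 s.
At the end, for the whole second after the job is handed in: Every globe bottle present is in a pocket (foot within 8 mm of its seat, leaning less than 15 degrees) and still; the tray is within 4 mm of both rails and within 0.03 rad of square with them, and still (all of step 2 and linear speed of each of globe1, globe2, globe3, globe4, globe5, globe6 below 0.03 m/s and linear speed of tray below 0.02 m/s); the robot touches nothing.
It fails at once if the gripper presses a globe bottle onto the tray, or drops it there, with more than 30 N (a drop of some 8 mm) ((contact force between globe1 and tray above 30 N and distance between the grasp point and globe1 below 0.16 m) or (contact force between globe2 and tray above 30 N and distance between the grasp point and globe2 below 0.16 m) or (contact force between globe3 and tray above 30 N and distance between the grasp point and globe3 below 0.16 m) or (contact force between globe4 and tray above 30 N and distance between the grasp point and globe4 below 0.16 m) or (contact force between globe5 and tray above 30 N and distance between the grasp point and globe5 below 0.16 m) or (contact force between globe6 and tray above 30 N and distance between the grasp point and globe6 below 0.16 m)).
It fails at once if a globe bottle falls freely faster than 1.1 m/s (a drop of some 6 cm) ((linear speed of globe1 above 1.1 m/s and contact force between the fingers and globe1 below 0.1 N) or (linear speed of globe2 above 1.1 m/s and contact force between the fingers and globe2 below 0.1 N) or (linear speed of globe3 above 1.1 m/s and contact force between the fingers and globe3 below 0.1 N) or (linear speed of globe4 above 1.1 m/s and contact force between the fingers and globe4 below 0.1 N) or (linear speed of globe5 above 1.1 m/s and contact force between the fingers and globe5 below 0.1 N) or (linear speed of globe6 above 1.1 m/s and contact force between the fingers and globe6 below 0.1 N)).
It fails at once if the pill organiser, amber bottle or cotton jar is moved by more than 30 mm (distance of any of pill_box, amber, cotton_jar from where it was at the start of the episode above 0.03 m).
Of globe1, globe2, globe3, globe4, globe5, globe6 only 4 to 6 are there at a start; the rules pass over those that are not, and their reading is None.
At some moment in a run one of globe1, globe2, globe3, globe4, globe5, globe6 may be knocked a few centimetres aside while the robot is not near it.
It also fails if it takes over 210 s, if anything falls off the work surface, if the arm or the gripper's body presses on something with over 40 N, if the wrist force passes 120 N, or if a joint passes its speed limit or range.

## Working session

There is one attempt and no reset: what is moved stays moved. The work goes in short steps, Python scripts to look and compute and a tool call to move; the robot and the scene stay as the last step left them, time stands still between calls to the robot, and variables do not carry over. Pictures are saved under pics/ and viewed, about 12 in all and at most 16, crops included, and the job is handed in when it is done.

Besides the shell and the picture viewer there is one more tool, called after "Emit:" as a command line: name --argument value ..., lists and objects as JSON in quotes. play_rows: Moves the arm, as the interface text tells. Its arguments: {"type":"object","properties":{"targets":{"type":"array","items":{"type":"array","items":{"type":"array","items":{"type":"number"}}}},"grip":{"type":"number"},"newtons":{"type":"number"}},"required":["targets"]}

```bash
mkdir -p pics; ls
cat > h.py <<'E'
import numpy as np, cv2
from scipy.spatial.transform import Rotation as R
from station import arm, cams, finder, job_done
def cam(n):
    p=cams.camera_params(n); K=np.array(p["intrinsics"]); D=np.array(p["D"],float)
    return p,K,D
def rot(p):
    a=np.array(p["attitude"],float)
    return a if a.shape==(3,3) else (R.from_euler('xyz',a).as_matrix() if a.size==3 else R.from_quat(a).as_matrix())
def world(n,uv,z):
    """intersect pixel rays with plane z"""
    p,K,D=cam(n); u=cv2.undistortPoints(np.array(uv,float).reshape(-1,1,2),K,D).reshape(-1,2)
    d=np.c_[u,np.ones(len(u))]@rot(p).T; o=np.array(p["position"])
    return o+d*((z-o[2])/d[:,2])[:,None]
def cloud(n,depth,m):
    p,K,D=cam(n); v,u=np.nonzero(m&(depth>0)); 
    x=cv2.undistortPoints(np.c_[u,v].astype(float).reshape(-1,1,2),K,D).reshape(-1,2)
    return (np.c_[x,np.ones(len(x))]*depth[v,u][:,None])@rot(p).T+np.array(p["position"])
def proj(n,P):
    p,K,D=cam(n); Rm=rot(p).T; t=-Rm@np.array(p["position"])
    return cv2.projectPoints(np.array(P,float).reshape(-1,3),cv2.Rodrigues(Rm)[0],t,K,D)[0].reshape(-1,2)
def save(n,im): cv2.imwrite("pics/"+n,im[...,::-1])
E
python3 - <<'E'
from h import *
for n in("top","side"):
    im,d=cams.grab_frame(n); save(n+"0.png",im); np.savez(n+"0.npz",im=im,d=d)
    print(cams.camera_params(n))
    for q in("globe1","tray","shelf","pill_box","amber","cotton_jar"):
        for r in finder.find_in(n,q): print(n,q,round(r["score"],2),np.round(r["xyz"],3),proj(n,[r["xyz"]]).round()[0])
print(arm.get_state(),arm.tcp_to_tips)
E
```

```text
pics
{'intrinsics': array([[415.6095948 ,   0.        , 320.59973277],
       [  0.        , 415.6095948 , 197.59544201],
       [  0.        ,   0.        ,   1.        ]]), 'D': array([-0.03981504,  0.        ,  0.        ,  0.        ,  0.        ]), 'position': array([ 0.39911403, -0.01503874,  1.23940248]), 'attitude': array([-2.97473886,  0.01113684, -1.5914149 ])}
top globe1 0.85 [ 0.548 -0.426  0.048] [466. 212.]
top globe1 0.76 [ 0.464 -0.194  0.046] [388. 243.]
top globe1 0.67 [ 0.48  -0.315  0.048] [429. 236.]
top globe1 0.67 [ 0.587 -0.215  0.049] [393. 200.]
top globe1 0.65 [ 0.465 -0.101  0.045] [355. 243.]
top globe1 0.63 [ 0.58  -0.325  0.05 ] [431. 202.]
top globe1 0.56 [ 0.574 -0.085  0.049] [348. 206.]
top tray 0.64 [0.576 0.189 0.036] [254. 208.]
top shelf 0.76 [0.525 0.156 0.019] [267. 225.]
top pill_box 0.9 [ 0.688 -0.203  0.025] [386. 169.]
top pill_box 0.59 [0.574 0.185 0.039] [255. 208.]
top amber 0.89 [ 0.702 -0.071  0.083] [342. 160.]
top amber 0.51 [0.569 0.188 0.038] [255. 210.]
top cotton_jar 0.64 [ 0.682 -0.363  0.09 ] [445. 164.]
top cotton_jar 0.21 [ 
[... 1192 characters left out ...]
 -0.053  0.054] [286. 187.]
{'t': 0.7, 'q': array([-9.47881414e-01,  3.58577435e-01,  1.18633077e-02,  4.09395231e-05,
       -1.22408258e+00, -2.88081100e-01]), 'qd': array([ 2.00775717e-03,  1.15055694e-03,  4.03678622e-05, -1.21826375e-03,
        2.40401228e-04, -1.32205812e-03]), 'joint_efforts': array([ 3.15738871e-04, -5.82159269e+01,  2.93253207e+01,  7.00071618e+00,
        1.27245436e-02, -9.32319267e-05]), 'eef_pos': array([ 0.22176375, -0.63749888,  0.40466723]), 'ee_rot': array([-3.14158208e+00, -3.70258465e-05, -2.80674493e+00]), 'force': array([ 0.74193687, -0.613311  , -0.04013339]), 'moment': array([-0.03560172,  0.01071495,  0.01435682]), 'width': 0.0876542831856617} 0.1781
```

Run:
```python
from h import *
im=np.load("top0.npz")["im"]; c=im[130:290,190:490]
save("top_crop.png",cv2.resize(c,None,fx=2.6,fy=2.6,interpolation=cv2.INTER_CUBIC))
```

```text
(no output)
```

View pics/top0.png

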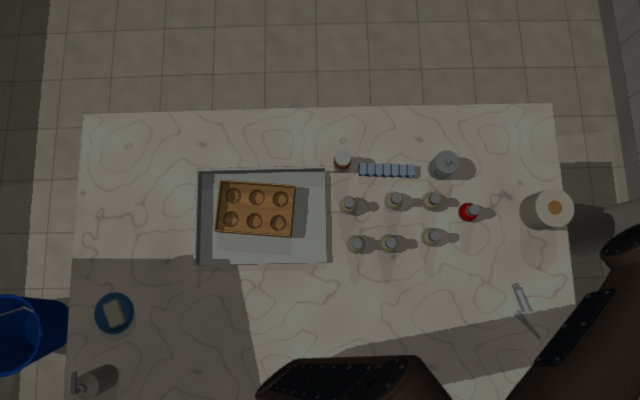

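View pics/top_crop.png

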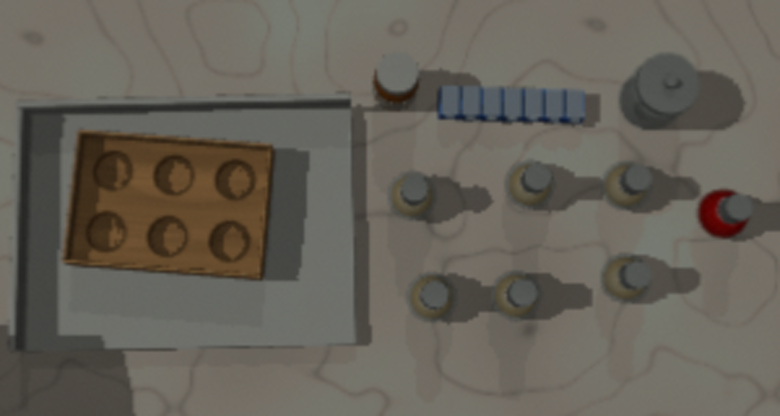

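View pics/side0.png

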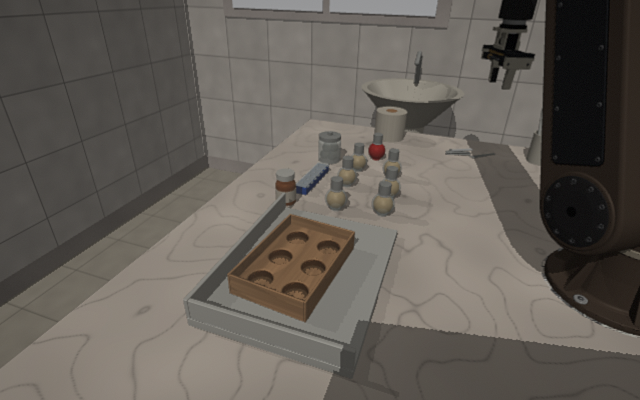

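```bash
cat >> h.py <<'E'
from scipy.optimize import least_squares
def sdf(P,x,y,z0):
    q=P-np.array([x,y,z0]); r=np.hypot(q[:,0],q[:,1])
    ball=np.linalg.norm(q-[0,0,.0285],axis=1)-.028
    a=np.c_[r-.015,abs(q[:,2]-.069)-.016]
    cyl=np.minimum(a.max(1),0)+np.linalg.norm(np.maximum(a,0),axis=1)
    return np.minimum(ball,cyl)
def fitglobe(P,xy,z0=0.):
    P=P[(np.hypot(*(P[:,:2]-xy).T)<.05)&(P[:,2]>z0+.012)&(P[:,2]<z0+.1)]
    s=least_squares(lambda v:sdf(P,v[0],v[1],z0+v[2]),[*xy,0],loss='soft_l1',f_scale=.003)
    return s.x,len(P),np.median(abs(s.fun))
def globes(z0=0.,near=None):
    """fit globe centres from both cameras; returns nothing, prints"""
    out=[]
    for n in("top","side"):
        im,d=cams.grab_frame(n)
        for r in finder.masks_of(n,"globe1"):
            m=r["mask"]; P=cloud(n,d,m)
            if len(P)<20: continue
            c=np.median(im[m],axis=0); red=c[0]>1.7*c[1]
            f,k,e=fitglobe(P,np.median(P[:,:2],0),z0)
            print(n,round(r["score"],2),"xy",f[:2].round(4),"dz",f[2].round(4),"n",k,"res",round(e,4),"RED" if red else "")
E
python3 - <<'E'
from h import *
globes()
for n in("top","side"):
    d=np.load(n+"0.npz")["d"]; P=cloud(n,d,d>0)
    # shelf: rails top at .058 ; tray wall top at .062
    Q=P[(P[:,0]>.38)&(P[:,0]<.72)&(P[:,1]>-.06)&(P[:,1]<.4)]
    Q=Q[(Q[:,2]>.010)]
    np.save(n+"Q.npy",Q)
    h,e=np.histogram(Q[:,2],bins=np.arange(.01,.08,.004)); print(n,list(zip(e.round(3),h)))
    m=(Q[:,0]>.49)&(Q[:,0]<.655)&(Q[:,1]>.03)&(Q[:,1]<.335)
    T=Q[m&(Q[:,2]>.028)&(Q[:,2]<.07)]
    print(n,"tray",cv2.minAreaRect((T[:,:2]*1000).astype(np.float32)),T[:,:2].min(0),T[:,:2].max(0))
    W=Q[m&(Q[:,2]>.052)&(Q[:,2]<.07)]
    print(n,"wall",len(W),cv2.minAreaRect((W[:,:2]*1000).astype(np.float32)))
    B=Q[(Q[:,2]>.048)&(Q[:,2]<.064)&((Q[:,0]>.655)|(Q[:,1]>.31))]
    print("rail",len(B),np.percentile(B,[1,50,99],axis=0).round(3))
E
```

```text
top 0.86 xy [ 0.5863 -0.33  ] dz -0.0008 n 285 res 0.0008 
top 0.75 xy [ 0.4812 -0.323 ] dz -0.0012 n 301 res 0.0008 
top 0.75 xy [ 0.5901 -0.2202] dz -0.0008 n 280 res 0.0009 
top 0.61 xy [ 0.5518 -0.4363] dz -0.0011 n 315 res 0.0009 RED
top 0.59 xy [ 0.4651 -0.199 ] dz -0.001 n 248 res 0.001 
top 0.59 xy [ 0.4654 -0.104 ] dz -0.0013 n 287 res 0.0009 
top 0.55 xy [ 0.5804 -0.086 ] dz -0.0011 n 274 res 0.0008 
side 0.89 xy [ 0.59   -0.2213] dz -0.0003 n 378 res 0.0008 
side 0.83 xy [ 0.5514 -0.4385] dz -0.0005 n 305 res 0.0012 RED
side 0.72 xy [ 0.4653 -0.1055] dz -0.0002 n 543 res 0.0007 
side 0.69 xy [ 0.5801 -0.0878] dz -0.0002 n 522 res 0.0007 
side 0.64 xy [ 0.5864 -0.3304] dz -0.0004 n 308 res 0.001 
side 0.59 xy [ 0.4651 -0.1992] dz -0.0002 n 300 res 0.0007 
side 0.58 xy [ 0.4815 -0.323 ] dz -0.0003 n 260 res 0.0009 
top [(np.float64(0.01), np.int64(732)), (np.float64(0.014), np.int64(4184)), (np.float64(0.018), np.int64(2944)), (np.float64(0.022), np.int64(573)), (np.float64(0.026), np.int64(153)), (np.float64(0.03), np.int64(299)), (np.float64(0.034), np.int64(1410)), (np.fl
[... 977 characters left out ...]
38), np.int64(2232)), (np.float64(0.042), np.int64(914)), (np.float64(0.046), np.int64(904)), (np.float64(0.05), np.int64(929)), (np.float64(0.054), np.int64(1524)), (np.float64(0.058), np.int64(1252)), (np.float64(0.062), np.int64(235)), (np.float64(0.066), np.int64(11)), (np.float64(0.07), np.int64(17)), (np.float64(0.074), np.int64(18))]
side tray ((573.598876953125, 184.91329956054688), (223.28175354003906, 151.43865966796875), 84.37393951416016) [0.49004999 0.06900982] [0.65498413 0.30327752]
side wall 1482 ((573.6902465820312, 184.7742919921875), (223.190673828125, 151.34637451171875), 84.25507354736328)
rail 2483 [[ 0.419 -0.053  0.048]
 [ 0.632  0.355  0.057]
 [ 0.709  0.36   0.061]]
```

Emit:
play_rows --targets '[[[-0.05,0.02,0,5],[-0.1,0.04,0,10],[-0.155,0.06,0,15],[-0.21,0.08,0,19.2],[-0.26,0.1,0,19.2]]]' --grip 80 --newtons 10

```text
t: 1.52
eef_pos: [0.4359, -0.4562, 0.4049]
ee_rot: [-3.141, 0.0, 3.141]
force: [0.6, -0.7, -0.2]
width: 0.0602
```

Emit:
play_rows --targets '[[[-0.045,0.038,0.02,0],[-0.09,0.076,0.05,0],[-0.13,0.109,0.08,0],[-0.1505,0.1262,0.105,0],[-0.1505,0.1262,0.105,0]]]'

```text
t: 2.15
eef_pos: [0.5859, -0.3296, 0.2968]
ee_rot: [3.14, -0.004, -3.139]
force: [0.0, -0.3, 0.4]
width: 0.0602
```

Run:
```python
from h import *
s=arm.get_state(); print(s["eef_pos"],s["ee_rot"],s["q"])
globes()
im,d=cams.grab_frame("side"); save("side1.png",cv2.resize(im[60:260,250:490],None,fx=3,fy=3))
```

```text
[ 0.58588644 -0.32964428  0.29678643] [ 3.14017012 -0.00418147 -3.13944361] [-2.23309797e-01  4.34697388e-01 -1.28819605e-01 -5.32906979e-04
 -1.01167305e+00 -1.34505679e+00]
top 0.82 xy [ 0.5518 -0.4367] dz -0.0009 n 241 res 0.001 RED
top 0.62 xy [ 0.4814 -0.3233] dz -0.0009 n 277 res 0.001 
top 0.59 xy [ 0.5806 -0.0862] dz -0.0007 n 142 res 0.0012 
top 0.45 xy [0.5749 0.191 ] dz -0.0021 n 893 res 0.011 
side 0.93 xy [ 0.5803 -0.0877] dz -0.0004 n 520 res 0.0006 
side 0.75 xy [ 0.5514 -0.4384] dz -0.0001 n 304 res 0.0011 RED
side 0.7 xy [ 0.5862 -0.3304] dz -0.0004 n 313 res 0.001 
side 0.67 xy [ 0.5895 -0.2214] dz -0.0002 n 362 res 0.0009 
side 0.66 xy [ 0.4653 -0.1056] dz -0.0002 n 538 res 0.0007 
side 0.59 xy [ 0.4649 -0.1998] dz -0.0003 n 313 res 0.0007 
side 0.54 xy [ 0.4813 -0.323 ] dz -0.0004 n 262 res 0.0009
```

View pics/side1.png

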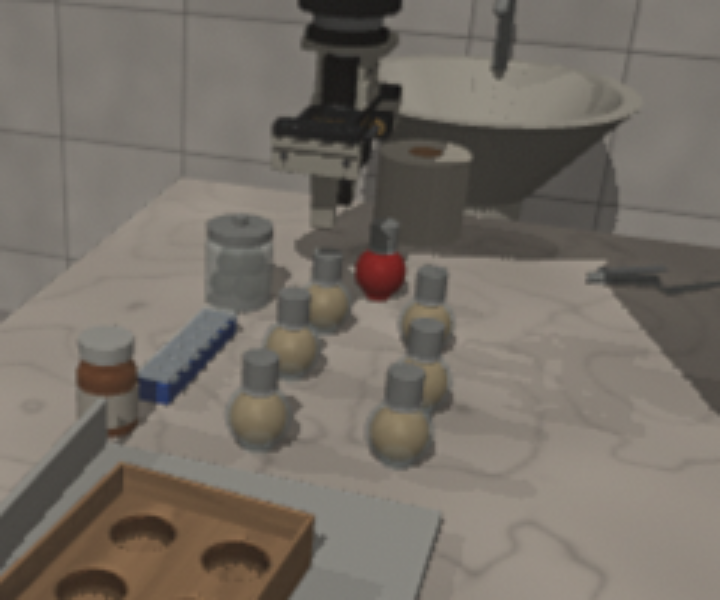

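Six yellow globes are visible; the red look-alike is at crop pixel (381,270), which is full-image (377,150). The gripper is above the yellow globe at crop (328,295). I'll descend and grasp it.

Emit:
play_rows --targets '[[[0,0,0.03,0],[0,0,0.05,0],[0,0,0.068,0],[0,0,0.068,0],[0,0,0.068,0]]]'

```text
t: 3.02
eef_pos: [0.5853, -0.3318, 0.2326]
ee_rot: [-3.141, 0.001, 3.141]
force: [0.0, 0.2, -0.6]
width: 0.0604
```

Emit:
play_rows --targets '[[[0,0,0,0],[0,0,0,0],[0,0,0,0],[0,0,0,0],[0,0,0,0]]]' --grip 255 --newtons 10

```text
t: 3.65
eef_pos: [0.5851, -0.3314, 0.2319]
ee_rot: [-3.142, 0.0, 3.141]
force: [-0.8, 0.4, 2.6]
width: 0.0296
```

Emit:
play_rows --targets '[[[0,0,-0.03,0],[0,0,-0.06,0],[0,0,-0.09,0],[0,0,-0.13,0],[0,0,-0.13,0]]]'

```text
t: 4.28
eef_pos: [0.5857, -0.3318, 0.3654]
ee_rot: [-3.139, 0.006, -3.141]
force: [-0.2, -0.7, -1.6]
width: 0.0298
```

Emit:
play_rows --targets '[[[-0.003,0.03,0,0],[-0.006,0.075,0,0],[-0.01,0.125,0,0],[-0.012,0.175,0,0],[-0.015,0.225,0,0]]]'

```text
t: 4.9
eef_pos: [0.5996, -0.1049, 0.3605]
ee_rot: [3.141, -0.002, 3.141]
force: [1.5, 0.7, -0.9]
width: 0.0296
```

Emit:
play_rows --targets '[[[-0.003,0.05,0,0],[-0.005,0.1,0,0],[-0.008,0.15,0,0],[-0.01,0.2,0,0],[-0.0145,0.25,0,0]]]'

```text
t: 5.52
eef_pos: [0.6141, 0.1451, 0.3606]
ee_rot: [-3.141, -0.001, 3.141]
force: [-0.0, -0.3, -1.6]
width: 0.0297
```

Emit:
play_rows --targets '[[[0,0.045,0,0],[0,0.08,0,0],[0,0.1083,0,0],[0,0.1083,0,0],[0,0.1083,0,0]]]'

```text
t: 6.15
eef_pos: [0.6146, 0.2515, 0.3611]
ee_rot: [-3.141, -0.001, 3.141]
force: [-0.3, -0.2, -1.3]
width: 0.0296
```

```bash
cat >> h.py <<'E'
def tray():
    out=[]
    for n in("top","side"):
        im,d=cams.grab_frame(n); P=cloud(n,d,d>0)
        W=P[(P[:,2]>.052)&(P[:,2]<.068)&(P[:,0]>.47)&(P[:,0]<.66)&(P[:,1]>.03)&(P[:,1]<.33)]
        out.append((im,d)); print(n,"tray",np.round(cv2.minAreaRect((W[:,:2]*1000).astype(np.float32))[:3][0],1),cv2.minAreaRect((W[:,:2]*1000).astype(np.float32))[1:])
    return out
def held(xy,r=.06,zlo=.115):
    """fit a held bottle from cloud points near xy; z0 free"""
    for n in("top","side"):
        im,d=cams.grab_frame(n); P=cloud(n,d,d>0)
        best=None
        z=arm.get_state()["eef_pos"][2]-.159-.073
        Q=P[(np.hypot(*(P[:,:2]-xy).T)<.04)&(P[:,2]>z+.002)&(P[:,2]<z+.05)]
        if len(Q)<30: print(n,"few"); continue
        s=least_squares(lambda v:np.linalg.norm(Q-[v[0],v[1],v[2]+.0285],axis=1)-.028,[*xy,z],loss='soft_l1',f_scale=.002)
        print(n,"held foot",s.x.round(4),"expect z",round(z,4),len(Q),"res",np.median(abs(s.fun)).round(4))
E
python3 - <<'E'
from h import *
s=arm.get_state(); print(s["eef_pos"],s["ee_rot"],s["width"])
held(s["eef_pos"][:2]); im,d=cams.grab_frame("side"); save("side2.png",im[100:400,140:540])
E
```

```text
[0.61456344 0.25152939 0.36109382] [-3.14101468e+00 -9.38044636e-04  3.14120390e+00] 0.02963670207782498
top held foot [0.6161 0.2531 0.1304] expect z 0.1293 32 res 0.0004
side held foot [0.6159 0.2512 0.1294] expect z 0.1295 717 res 0.0005
```

View pics/side2.png

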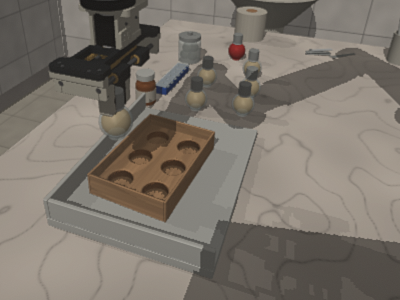

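Emit:
play_rows --targets '[[[0.0007,0,0.025,0],[0.0007,0,0.055,0],[0.0007,0,0.08,0],[0.0007,0,0.092,0],[0.0007,0,0.092,0]]]'

```text
t: 6.92
eef_pos: [0.614, 0.2513, 0.2692]
ee_rot: [-3.141, -0.001, 3.141]
force: [0.1, 1.2, -0.2]
width: 0.0294
```

Emit:
play_rows --targets '[[[0,0,0.003,0],[0,0,0.006,0],[0,0,0.009,0],[0,0,0.0115,0],[0,0,0.0115,0]]]'

```text
t: 7.55
eef_pos: [0.614, 0.2517, 0.2581]
ee_rot: [-3.141, -0.0, 3.141]
force: [-0.2, -0.8, -0.9]
width: 0.0296
```

Run:
```python
from h import *
s=arm.get_state(); print(s["eef_pos"],s["force"],s["width"])
held(s["eef_pos"][:2]); tray()
```

```text
[0.61400394 0.25165512 0.2581384 ] [-0.21948294 -0.81232854 -0.93934664] 0.029603738617042984
top held foot [0.6064 0.2514 0.0153] expect z 0.0262 144 res 0.0034
side held foot [0.6143 0.2544 0.0217] expect z 0.0261 901 res 0.0027
top tray [573.4 186.7] ((221.64248657226562, 150.34007263183594), 84.34343719482422)
side tray [573.  185.3] ((222.27194213867188, 150.83322143554688), 84.09567260742188)
```

Emit:
play_rows --targets '[[[0,0,0.0007,0],[0,0,0.0007,0],[0,0,0.0007,0],[0,0,0.0007,0]]]'

```text
t: 8.25
eef_pos: [0.6141, 0.2517, 0.2578]
ee_rot: [3.142, 0.0, 3.141]
force: [0.0, -3.4, 4.8]
width: 0.0301
```

Emit:
play_rows --targets '[[[0,0,0,0],[0,0,0,0],[0,0,0,0],[0,0,0,0]]]' --grip 123

```text
t: 8.75
eef_pos: [0.614, 0.252, 0.2573]
ee_rot: [3.142, -0.0, 3.141]
force: [0.2, 0.3, 0.0]
width: 0.0452
```

Emit:
play_rows --targets '[[[0,0,-0.015,0],[0,0,-0.04,0],[0,0,-0.07,0],[0,-0.05,-0.09,0],[0,-0.11,-0.09,0]]]'

```text
t: 9.38
eef_pos: [0.6144, 0.1417, 0.3508]
ee_rot: [3.14, 0.005, -3.139]
force: [1.4, -0.9, 0.4]
width: 0.0457
```

Run:
```python
from h import *
s=arm.get_state(); print(s["eef_pos"],s["width"])
globes(0.0255)
```

```text
[0.61442135 0.14169648 0.35083163] 0.04573706591312217
top 0.86 xy [ 0.5842 -0.0873] dz 0.0042 n 243 res 0.0029 
top 0.85 xy [ 0.4669 -0.1069] dz 0.0048 n 250 res 0.003 
top 0.75 xy [ 0.5942 -0.2253] dz 0.0039 n 235 res 0.0028 
top 0.68 xy [ 0.4668 -0.2032] dz 0.0046 n 253 res 0.0031 
top 0.66 xy [0.4887 0.1163] dz 0.0 n 0 res nan 
top 0.64 xy [ 0.5538 -0.4427] dz 0.0036 n 263 res 0.0032 RED
top 0.52 xy [ 0.4839 -0.3281] dz 0.004 n 252 res 0.0031 
top 0.44 xy [0.6153 0.253 ] dz -0.0015 n 135 res 0.0009 
side 0.9 xy [ 0.5467 -0.4048] dz 0.0113 n 197 res 0.0045 RED
side 0.78 xy [ 0.465  -0.1055] dz -0.0258 n 377 res 0.0007 
side 0.75 xy [ 0.5802 -0.0876] dz -0.0257 n 348 res 0.0007 
side 0.66 xy [ 0.4622 -0.2103] dz 0.0064 n 245 res 0.0028 
side 0.65 xy [ 0.4814 -0.3232] dz -0.0258 n 219 res 0.0008 
side 0.61 xy [0.6156 0.2508] dz -0.0007 n 1013 res 0.0005 
side 0.59 xy [ 0.5797 -0.188 ] dz 0.0112 n 260 res 0.004
  return _methods._mean(a, axis=axis, dtype=dtype,
  ret = ret.dtype.type(ret / rcount)
```

Emit:
play_rows --targets '[[[0.003,-0.045,0,0],[0.007,-0.1,0,0],[0.01,-0.155,0,0],[0.014,-0.21,0.01,0],[0.018,-0.265,0.025,0]]]' --grip 80

```text
t: 10.2
eef_pos: [0.5964, -0.1238, 0.3233]
ee_rot: [3.142, 0.002, -3.14]
force: [1.7, -0.6, -0.1]
width: 0.0602
```

Emit:
play_rows --targets '[[[0.004,-0.05,0.01,0],[0.006,-0.085,0.022,0],[0.006,-0.098,0.022,0],[0.006,-0.098,0.022,0]]]'

```text
t: 10.7
eef_pos: [0.5904, -0.2211, 0.3008]
ee_rot: [-3.141, 0.0, 3.141]
force: [-0.2, 0.2, 0.7]
width: 0.06
```

```bash
sed -i 's/f,k,e=fitglobe(P,np.median(P\[:,:2\],0),z0)/c0=np.median(P[:,:2],0); f,k,e=fitglobe(P,c0,.0255 if c0[1]>0 else 0.)/' h.py; python3 -W ignore - <<'E'
from h import *
s=arm.get_state(); print(s["eef_pos"],s["width"])
globes()
E
```

```text
[ 0.59043465 -0.22113565  0.30077157] 0.060032360476594
top 0.84 xy [0.6157 0.2529] dz -0.0011 n 307 res 0.0009 
top 0.78 xy [ 0.4813 -0.3229] dz -0.0013 n 291 res 0.0009 
top 0.64 xy [ 0.5518 -0.4369] dz -0.0009 n 313 res 0.0009 RED
top 0.6 xy [ 0.4651 -0.1989] dz -0.001 n 290 res 0.0009 
top 0.6 xy [ 0.5899 -0.2202] dz -0.0017 n 85 res 0.0008 
side 0.95 xy [ 0.5804 -0.0876] dz -0.0001 n 522 res 0.0007 
side 0.75 xy [0.6156 0.2508] dz -0.0005 n 1026 res 0.0005 
side 0.74 xy [ 0.4814 -0.3233] dz -0.0004 n 211 res 0.0009 
side 0.74 xy [ 0.5515 -0.4384] dz -0.0003 n 297 res 0.001 RED
side 0.64 xy [ 0.5899 -0.2214] dz -0.0006 n 377 res 0.0008 
side 0.6 xy [0.5001 0.2937] dz 0.0 n 0 res nan 
side 0.54 xy [ 0.4652 -0.1995] dz -0.0003 n 304 res 0.0007
```

Emit:
play_rows --targets '[[[0,0,0.03,0],[0,0,0.05,0],[0,0,0.0685,0],[0,0,0.0685,0],[0,0,0.0685,0]]]'

```text
t: 11.52
eef_pos: [0.5904, -0.2207, 0.2329]
ee_rot: [-3.141, 0.001, -3.141]
force: [0.4, 0.5, 1.1]
width: 0.06
```

Emit:
play_rows --targets '[[[0,0,0,0],[0,0,0,0],[0,0,0,0],[0,0,0,0],[0,0,0,0]]]' --grip 255 --newtons 10

```text
t: 12.15
eef_pos: [0.5899, -0.2212, 0.2322]
ee_rot: [-3.142, 0.0, 3.141]
force: [-0.5, -0.2, 0.9]
width: 0.0294
```

Emit:
play_rows --targets '[[[0,0,-0.03,0],[0,0,-0.06,0],[0,0,-0.09,0],[0,0,-0.13,0],[0,0,-0.13,0]]]'

```text
t: 12.78
eef_pos: [0.5906, -0.2214, 0.3654]
ee_rot: [-3.141, 0.006, -3.142]
force: [0.4, 0.3, -1.6]
width: 0.0298
```

Emit:
play_rows --targets '[[[-0.002,0.03,0,0],[-0.004,0.075,0,0],[-0.006,0.125,0,0],[-0.008,0.175,0,0],[-0.01,0.22,0,0]]]'

```text
t: 13.4
eef_pos: [0.5994, 0.0005, 0.3608]
ee_rot: [-3.142, -0.002, 3.141]
force: [1.1, -0.1, -0.8]
width: 0.0297
```

Emit:
play_rows --targets '[[[-0.002,0.05,0,0],[-0.005,0.1,0,0],[-0.0083,0.15,0,0],[-0.0083,0.1834,0,0],[-0.0083,0.1834,0,0]]]'

```text
t: 14.02
eef_pos: [0.6079, 0.1844, 0.3603]
ee_rot: [-3.141, -0.002, -3.139]
force: [0.6, -1.0, -1.8]
width: 0.0297
```

Run:
```python
from h import *
s=arm.get_state(); print(s["eef_pos"],s["ee_rot"],s["width"])
held(s["eef_pos"][:2])
```

```text
[0.60786113 0.1844331  0.36033651] [-3.14095162e+00 -1.89843227e-03 -3.13932179e+00] 0.029656922424830312
top held foot [0.6078 0.1858 0.1275] expect z 0.1285 50 res 0.0007
side held foot [0.6076 0.183  0.1284] expect z 0.1288 618 res 0.0005
```

Emit:
play_rows --targets '[[[-0.0005,0,0.025,0],[-0.0005,0,0.055,0],[-0.0005,0,0.08,0],[-0.0005,0,0.092,0],[-0.0005,0,0.092,0]]]'

```text
t: 14.75
eef_pos: [0.6087, 0.1814, 0.2693]
ee_rot: [-3.141, -0.001, 3.14]
force: [0.6, 0.8, -0.7]
width: 0.0296
```

Emit:
play_rows --targets '[[[0,0,0.003,0],[0,0,0.006,0],[0,0,0.009,0],[0,0,0.012,0],[0,0,0.012,0]]]'

```text
t: 15.38
eef_pos: [0.6087, 0.182, 0.258]
ee_rot: [-3.141, -0.0, 3.141]
force: [-0.3, -1.6, 0.3]
width: 0.0298
```

Emit:
play_rows --targets '[[[0,0,0.0005,0],[0,0,0.0005,0],[0,0,0.0005,0],[0,0,0.0005,0]]]' --grip 123

```text
t: 15.88
eef_pos: [0.6088, 0.1823, 0.2575]
ee_rot: [3.141, 0.0, 3.141]
force: [0.5, -0.1, 0.1]
width: 0.0454
```

Emit:
play_rows --targets '[[[0,0,-0.015,0],[0,0,-0.04,0],[0,0,-0.07,0],[0,-0.03,-0.09,0],[0,-0.07,-0.09,0]]]'

```text
t: 16.5
eef_pos: [0.6093, 0.1123, 0.3508]
ee_rot: [3.14, 0.005, -3.14]
force: [-0.2, -0.7, 0.4]
width: 0.0455
```

```bash
python3 -W ignore - <<'E'
from h import *
s=arm.get_state(); print(s["eef_pos"],s["width"])
globes()
E
```

```text
[0.60926164 0.11231031 0.35083795] 0.045529416939688504
top 0.69 xy [ 0.465  -0.1987] dz -0.001 n 284 res 0.0009 
top 0.65 xy [ 0.4816 -0.3228] dz -0.0013 n 295 res 0.001 
top 0.64 xy [ 0.4653 -0.104 ] dz -0.0012 n 293 res 0.0008 
top 0.62 xy [0.6155 0.2529] dz -0.0015 n 136 res 0.0009 
top 0.62 xy [ 0.5519 -0.4368] dz -0.0011 n 317 res 0.001 RED
top 0.56 xy [ 0.5804 -0.0861] dz -0.0009 n 280 res 0.0009 
top 0.52 xy [0.6083 0.1826] dz -0.002 n 137 res 0.0008 
side 0.93 xy [0.6085 0.1811] dz -0.0005 n 868 res 0.0006 
side 0.79 xy [ 0.5801 -0.0876] dz -0.0003 n 503 res 0.0008 
side 0.72 xy [ 0.5516 -0.4385] dz -0.0007 n 279 res 0.001 RED
side 0.65 xy [0.6157 0.2508] dz -0.0005 n 1009 res 0.0005 
side 0.57 xy [ 0.4652 -0.1056] dz -0.0001 n 547 res 0.0006 
side 0.54 xy [ 0.4651 -0.1995] dz -0.0002 n 298 res 0.0008 
side 0.49 xy [0.5608 0.216 ] dz -0.001 n 657 res 0.0088
```

Emit:
play_rows --targets '[[[0.007,-0.05,0,0],[0.014,-0.1,0.01,0],[0.021,-0.15,0.03,0],[0.0285,-0.1992,0.0475,0],[0.0285,-0.1992,0.0475,0]]]' --grip 80

```text
t: 17.32
eef_pos: [0.5793, -0.089, 0.2987]
ee_rot: [-3.141, -0.003, 3.138]
force: [-0.9, -0.4, 0.3]
width: 0.0603
```

Emit:
play_rows --targets '[[[0,0,0.015,0],[0,0,0.04,0],[0,0,0.068,0],[0,0,0.068,0],[0,0,0.068,0]]]'

```text
t: 17.95
eef_pos: [0.5809, -0.0861, 0.2326]
ee_rot: [-3.141, 0.001, -3.14]
force: [0.4, -0.3, -0.0]
width: 0.0606
```

Emit:
play_rows --targets '[[[0,0,0,0],[0,0,0,0],[0,0,0,0],[0,0,0,0],[0,0,0,0]]]' --grip 255 --newtons 10

```text
t: 18.58
eef_pos: [0.5803, -0.0871, 0.2322]
ee_rot: [-3.142, 0.0, 3.141]
force: [-0.9, -0.2, 2.8]
width: 0.0301
```

Emit:
play_rows --targets '[[[0,0,-0.03,0],[0,0,-0.06,0],[0,0,-0.09,0],[0,0,-0.13,0],[0,0,-0.13,0]]]'

```text
t: 19.2
eef_pos: [0.5809, -0.087, 0.3651]
ee_rot: [3.141, 0.006, 3.141]
force: [0.5, -0.2, -1.9]
width: 0.0295
```

Emit:
play_rows --targets '[[[-0.004,0.035,0,0],[-0.01,0.085,0,0],[-0.015,0.135,0,0],[-0.02,0.175,0,0],[-0.0217,0.1992,0,0]]]'

```text
t: 19.82
eef_pos: [0.6017, 0.114, 0.3606]
ee_rot: [-3.141, -0.002, -3.141]
force: [-0.4, -0.3, -2.2]
width: 0.0296
```

Emit:
play_rows --targets '[[[0,0,0,0],[0,0,0,0]]]'

```text
t: 20.08
eef_pos: [0.6017, 0.1117, 0.3613]
ee_rot: [-3.141, -0.001, 3.141]
force: [-0.1, 0.6, -0.9]
width: 0.0298
```

Run:
```python
from h import *
s=arm.get_state(); print(s["eef_pos"],s["ee_rot"],s["width"])
held(s["eef_pos"][:2])
```

```text
[0.60167845 0.1116972  0.36134226] [-3.14108351e+00 -1.21292327e-03  3.14103345e+00] 0.029827450474930538
top held foot [0.6016 0.1135 0.1283] expect z 0.1296 51 res 0.0004
side held foot [0.6016 0.1113 0.1291] expect z 0.1297 542 res 0.0005
```

Aligned (target 0.602, 0.1123). Lower and release.

Emit:
play_rows --targets '[[[0,0,0.025,0],[0,0,0.055,0],[0,0,0.08,0],[0,0,0.092,0],[0,0,0.092,0]]]'

```text
t: 20.8
eef_pos: [0.6019, 0.1116, 0.2695]
ee_rot: [-3.141, -0.001, 3.141]
force: [1.1, 0.6, -1.1]
width: 0.0294
```

Emit:
play_rows --targets '[[[0,0,0.003,0],[0,0,0.006,0],[0,0,0.009,0],[0,0,0.012,0],[0,0,0.012,0]]]'

```text
t: 21.42
eef_pos: [0.6019, 0.112, 0.2579]
ee_rot: [-3.141, -0.0, 3.141]
force: [0.4, -1.7, -0.2]
width: 0.0297
```

Emit:
play_rows --targets '[[[0,0,0.0005,0],[0,0,0.0005,0],[0,0,0.0005,0],[0,0,0.0005,0]]]' --grip 123

```text
t: 21.92
eef_pos: [0.602, 0.1123, 0.2576]
ee_rot: [3.141, 0.0, 3.141]
force: [-0.7, 0.0, 0.3]
width: 0.0451
```

Emit:
play_rows --targets '[[[0,0,-0.015,0],[0,0,-0.04,0],[0,0,-0.07,0],[0.01,-0.03,-0.09,0],[0.03,-0.07,-0.09,0]]]'

```text
t: 22.55
eef_pos: [0.5726, 0.0422, 0.3504]
ee_rot: [3.14, 0.004, -3.14]
force: [-0.0, -1.2, -1.0]
width: 0.045
```

```bash
python3 -W ignore - <<'E'
from h import *
s=arm.get_state(); print(s["eef_pos"],s["width"])
globes(); tray()
E
```

```text
[0.57255117 0.04219067 0.35043333] 0.04495074870606726
top 0.83 xy [ 0.4652 -0.1988] dz -0.0011 n 289 res 0.0009 
top 0.83 xy [ 0.5518 -0.4366] dz -0.001 n 318 res 0.0009 RED
side 0.95 xy [0.6017 0.1113] dz -0.0006 n 678 res 0.0006 
side 0.9 xy [ 0.5518 -0.4386] dz -0.0004 n 308 res 0.001 RED
side 0.81 xy [0.6084 0.1811] dz -0.0007 n 880 res 0.0006 
side 0.75 xy [0.6157 0.2508] dz -0.0006 n 1018 res 0.0005 
side 0.72 xy [ 0.4652 -0.1056] dz -0.0001 n 531 res 0.0007 
side 0.64 xy [ 0.4651 -0.1996] dz -0.0002 n 234 res 0.0008 
side 0.52 xy [ 0.4813 -0.323 ] dz -0.0005 n 227 res 0.0008 
top tray [503.9 166.2] ((72.4733657836914, 206.83770751953125), 16.08152198791504)
side tray [573.8 185.1] ((223.06387329101562, 151.61141967773438), 84.49650573730469)
```

Emit:
play_rows --targets '[[[0.027,-0.037,0,0],[0.055,-0.075,0.01,0],[0.083,-0.115,0.03,0],[0.1068,-0.1471,0.0475,0],[0.1068,-0.1471,0.0475,0]]]' --grip 80

```text
t: 23.48
eef_pos: [0.4635, -0.1059, 0.2988]
ee_rot: [-3.141, -0.003, 3.14]
force: [0.0, 0.5, -0.3]
width: 0.0604
```

Emit:
play_rows --targets '[[[0,0,0.015,0],[0,0,0.04,0],[0,0,0.068,0],[0,0,0.068,0],[0,0,0.068,0]]]'

```text
t: 24.1
eef_pos: [0.4662, -0.1043, 0.2328]
ee_rot: [-3.141, 0.001, -3.141]
force: [0.7, -0.3, 0.6]
width: 0.0604
```

Emit:
play_rows --targets '[[[0,0,0,0],[0,0,0,0],[0,0,0,0],[0,0,0,0],[0,0,0,0]]]' --grip 255 --newtons 10

```text
t: 24.72
eef_pos: [0.4652, -0.1049, 0.2322]
ee_rot: [-3.142, 0.0, 3.141]
force: [-0.4, 0.2, 3.5]
width: 0.0297
```

Emit:
play_rows --targets '[[[0,0,-0.03,0],[0,0,-0.06,0],[0,0,-0.09,0],[0,0,-0.13,0],[0,0,-0.13,0]]]'

```text
t: 25.35
eef_pos: [0.4658, -0.1048, 0.3647]
ee_rot: [3.141, 0.005, -3.142]
force: [-0.4, -0.1, -1.4]
width: 0.0298
```

Emit:
play_rows --targets '[[[-0.008,0.036,0,0],[-0.02,0.085,0,0],[-0.03,0.135,0,0],[-0.041,0.185,0,0],[-0.052,0.235,0,0]]]'

```text
t: 25.98
eef_pos: [0.5169, 0.1317, 0.3607]
ee_rot: [-3.141, -0.002, 3.141]
force: [1.0, 0.2, -0.8]
width: 0.03
```

Emit:
play_rows --targets '[[[-0.011,0.05,0,0],[-0.021,0.095,0,0],[-0.0287,0.1284,0,0],[-0.0287,0.1284,0,0],[-0.0287,0.1284,0,0]]]'

```text
t: 26.6
eef_pos: [0.5455, 0.2582, 0.3606]
ee_rot: [-3.14, -0.002, 3.141]
force: [-0.7, -0.3, -1.5]
width: 0.0297
```

Run:
```python
from h import *
s=arm.get_state(); print(s["eef_pos"],s["ee_rot"],s["width"])
held(s["eef_pos"][:2])
```

```text
[0.54547064 0.25819529 0.36058211] [-3.14016512e+00 -2.02670484e-03  3.14133265e+00] 0.029652458666594904
top few
side held foot [0.5455 0.2576 0.1287] expect z 0.1294 758 res 0.0004
```

Emit:
play_rows --targets '[[[0,0,0.025,0],[0,0,0.055,0],[0,0,0.08,0],[0,0,0.092,0],[0,0,0.092,0]]]'

```text
t: 27.32
eef_pos: [0.5459, 0.258, 0.2696]
ee_rot: [-3.141, -0.001, 3.141]
force: [-0.1, 1.1, -1.2]
width: 0.0298
```

Emit:
play_rows --targets '[[[0,0,0.003,0],[0,0,0.006,0],[0,0,0.009,0],[0,0,0.012,0],[0,0,0.012,0]]]'

```text
t: 27.95
eef_pos: [0.5458, 0.2583, 0.2579]
ee_rot: [-3.141, -0.0, 3.141]
force: [0.3, -1.2, -0.9]
width: 0.0296
```

Emit:
play_rows --targets '[[[0,0,0.0005,0],[0,0,0.0005,0],[0,0,0.0005,0],[0,0,0.0005,0]]]' --grip 123

```text
t: 28.45
eef_pos: [0.5459, 0.2586, 0.2575]
ee_rot: [3.141, 0.0, 3.141]
force: [-0.3, 0.4, 0.5]
width: 0.0451
```

Emit:
play_rows --targets '[[[0,0,-0.015,0],[0,0,-0.04,0],[0,0,-0.07,0],[0.01,-0.05,-0.09,0],[0.025,-0.11,-0.09,0]]]'

```text
t: 29.08
eef_pos: [0.5212, 0.1483, 0.3503]
ee_rot: [3.14, 0.004, -3.14]
force: [0.7, 0.1, -0.4]
width: 0.0454
```

```bash
python3 -W ignore - <<'E'
from h import *
s=arm.get_state(); print(s["eef_pos"],s["width"])
globes()
E
```

```text
[0.52124162 0.14829067 0.3502634 ] 0.045371645625457424
top 0.73 xy [ 0.5519 -0.4365] dz -0.0013 n 313 res 0.0008 RED
top 0.69 xy [ 0.465  -0.1986] dz -0.0008 n 288 res 0.0008 
top 0.53 xy [ 0.4814 -0.3225] dz -0.0011 n 296 res 0.0008 
top 0.48 xy [0.6012 0.1135] dz -0.0009 n 152 res 0.0009 
side 0.97 xy [0.6017 0.1114] dz -0.0007 n 688 res 0.0006 
side 0.9 xy [0.6082 0.1811] dz -0.0007 n 796 res 0.0006 
side 0.77 xy [0.6156 0.2508] dz -0.0005 n 1011 res 0.0005 
side 0.64 xy [ 0.465  -0.1997] dz -0.0002 n 475 res 0.0008 
side 0.62 xy [0.5459 0.2576] dz -0.0005 n 1027 res 0.0005 
side 0.61 xy [ 0.5515 -0.4385] dz -0.0004 n 308 res 0.0011 RED
side 0.59 xy [ 0.4814 -0.3232] dz -0.0004 n 251 res 0.0007
```

Emit:
play_rows --targets '[[[0.007,-0.045,0,0],[0.016,-0.1,0,0],[0.025,-0.155,0.01,0],[0.034,-0.21,0.02,0],[0.043,-0.265,0.03,0]]]' --grip 80

```text
t: 29.9
eef_pos: [0.4783, -0.1173, 0.3179]
ee_rot: [-3.142, 0.001, -3.14]
force: [1.0, -0.5, 0.1]
width: 0.0603
```

Emit:
play_rows --targets '[[[0.008,-0.05,0.01,0],[0.0129,-0.0828,0.0175,0],[0.0129,-0.0828,0.0175,0],[0.0129,-0.0828,0.0175,0]]]'

```text
t: 30.4
eef_pos: [0.4656, -0.1989, 0.3002]
ee_rot: [-3.141, 0.0, 3.141]
force: [0.2, 0.4, -0.0]
width: 0.0601
```

Emit:
play_rows --targets '[[[0,0,0.015,0],[0,0,0.04,0],[0,0,0.068,0],[0,0,0.068,0],[0,0,0.068,0]]]'

```text
t: 31.02
eef_pos: [0.4654, -0.1988, 0.2325]
ee_rot: [-3.141, 0.0, -3.141]
force: [0.6, 0.8, 1.6]
width: 0.0602
```

Emit:
play_rows --targets '[[[0,0,0,0],[0,0,0,0],[0,0,0,0],[0,0,0,0],[0,0,0,0]]]' --grip 255 --newtons 10

```text
t: 31.65
eef_pos: [0.465, -0.1993, 0.2322]
ee_rot: [-3.141, 0.0, 3.141]
force: [-0.4, -0.3, 2.5]
width: 0.0296
```

Emit:
play_rows --targets '[[[0,0,-0.03,0],[0,0,-0.06,0],[0,0,-0.09,0],[0,0,-0.13,0],[0,0,-0.13,0]]]'

```text
t: 32.28
eef_pos: [0.4656, -0.1994, 0.3648]
ee_rot: [-3.141, 0.005, -3.142]
force: [1.2, -0.1, -1.8]
width: 0.03
```

Emit:
play_rows --targets '[[[-0.007,0.036,0,0],[-0.017,0.085,0,0],[-0.027,0.135,0,0],[-0.036,0.185,0,0],[-0.045,0.235,0,0]]]'

```text
t: 32.9
eef_pos: [0.5095, 0.0373, 0.3607]
ee_rot: [-3.141, -0.002, 3.141]
force: [1.5, -0.8, -1.5]
width: 0.0295
```

Emit:
play_rows --targets '[[[-0.01,0.05,0,0],[-0.019,0.1,0,0],[-0.025,0.135,0,0],[-0.029,0.1531,0,0],[-0.029,0.1531,0,0]]]'

```text
t: 33.52
eef_pos: [0.5389, 0.1895, 0.3607]
ee_rot: [-3.141, -0.002, -3.141]
force: [-1.1, -1.3, -1.8]
width: 0.0297
```

Run:
```python
from h import *
s=arm.get_state(); print(s["eef_pos"],s["ee_rot"],s["width"])
held(s["eef_pos"][:2])
```

```text
[0.53886419 0.18953877 0.36069579] [-3.14058471e+00 -1.76686396e-03 -3.14088222e+00] 0.02967358873950735
top few
side held foot [0.5386 0.1884 0.1286] expect z 0.1292 656 res 0.0004
```

Emit:
play_rows --targets '[[[0,0,0.025,0],[0,0,0.055,0],[0,0,0.08,0],[0,0,0.092,0],[0,0,0.092,0]]]'

```text
t: 34.25
eef_pos: [0.5389, 0.1881, 0.2696]
ee_rot: [-3.141, -0.001, 3.141]
force: [0.8, -0.1, -1.6]
width: 0.0302
```

Emit:
play_rows --targets '[[[0,0,0.003,0],[0,0,0.006,0],[0,0,0.009,0],[0,0,0.012,0],[0,0,0.012,0]]]'

```text
t: 34.88
eef_pos: [0.5389, 0.1886, 0.2579]
ee_rot: [-3.141, -0.0, 3.141]
force: [-0.1, -2.4, -0.8]
width: 0.0293
```

Emit:
play_rows --targets '[[[0,0,0.0005,0],[0,0,0.0005,0],[0,0,0.0005,0],[0,0,0.0005,0]]]' --grip 123

```text
t: 35.38
eef_pos: [0.539, 0.1889, 0.2576]
ee_rot: [3.141, 0.0, 3.141]
force: [0.2, -0.4, 0.8]
width: 0.0453
```

Emit:
play_rows --targets '[[[0,0,-0.015,0],[0,0,-0.04,0],[0,0,-0.07,0],[0.01,-0.05,-0.09,0],[0.025,-0.11,-0.09,0]]]'

```text
t: 36.0
eef_pos: [0.5144, 0.0786, 0.3503]
ee_rot: [3.14, 0.004, -3.14]
force: [0.7, -0.6, -0.2]
width: 0.0451
```

```bash
python3 -W ignore - <<'E'
from h import *
s=arm.get_state(); print(s["eef_pos"],s["width"])
globes()
im,d=cams.grab_frame("side"); save("side3.png",im[60:360,140:540])
E
```

```text
[0.51437932 0.07855259 0.3503089 ] 0.04511987780189343
top 0.66 xy [ 0.4813 -0.3229] dz -0.0011 n 281 res 0.0008 
top 0.66 xy [ 0.5516 -0.4364] dz -0.0011 n 283 res 0.001 RED
top 0.56 xy [0.6143 0.2524] dz -0.0009 n 63 res 0.0012 
side 0.95 xy [0.6016 0.1114] dz -0.0006 n 623 res 0.0006 
side 0.91 xy [0.6156 0.2507] dz -0.0006 n 994 res 0.0005 
side 0.87 xy [0.5458 0.2576] dz -0.0003 n 1049 res 0.0005 
side 0.85 xy [0.5389 0.1879] dz -0.0005 n 828 res 0.0005 
side 0.82 xy [ 0.4814 -0.3229] dz -0.0004 n 363 res 0.001 
side 0.77 xy [0.6083 0.181 ] dz -0.0007 n 805 res 0.0006 
side 0.56 xy [ 0.552  -0.4385] dz -0.0006 n 265 res 0.0011 RED
side 0.24 xy [ 0.682  -0.1816] dz 0.0114 n 249 res 0.0082
```

View pics/side3.png

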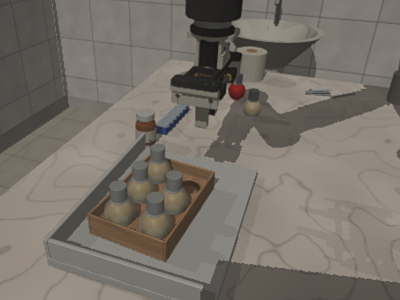

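Emit:
play_rows --targets '[[[0.004,-0.045,0,0],[0.008,-0.1,0,0],[0.013,-0.155,0.01,0],[0.017,-0.21,0.02,0],[0.021,-0.265,0.03,0]]]' --grip 80

```text
t: 36.88
eef_pos: [0.4936, -0.187, 0.3175]
ee_rot: [-3.141, 0.001, -3.14]
force: [1.6, -0.1, -0.1]
width: 0.0601
```

Emit:
play_rows --targets '[[[0.005,-0.055,0.01,0],[0.009,-0.11,0.0175,0],[0.0116,-0.1367,0.0175,0],[0.0116,-0.1367,0.0175,0],[0.0116,-0.1367,0.0175,0]]]'

```text
t: 37.5
eef_pos: [0.4819, -0.3222, 0.2998]
ee_rot: [3.141, -0.0, -3.141]
force: [0.4, 0.4, -0.6]
width: 0.06
```

```bash
python3 -W ignore - <<'E'
from h import *
s=arm.get_state(); print(s["eef_pos"],s["width"])
globes(); tray()
E
```

```text
[ 0.48188549 -0.32218237  0.29983848] 0.05998669442076784
top 0.85 xy [0.5388 0.1902] dz -0.0013 n 272 res 0.001 
top 0.69 xy [0.5455 0.26  ] dz -0.001 n 300 res 0.001 
top 0.64 xy [0.6157 0.2531] dz -0.0009 n 269 res 0.001 
top 0.61 xy [0.5654 0.1649] dz -0.0005 n 230 res 0.0095 
top 0.6 xy [0.6019 0.113 ] dz -0.0013 n 287 res 0.001 
top 0.52 xy [0.6084 0.183 ] dz -0.0011 n 268 res 0.0009 
top 0.5 xy [ 0.4801 -0.322 ] dz -0.001 n 40 res 0.0012 
side 0.89 xy [0.6083 0.1811] dz -0.0006 n 793 res 0.0006 
side 0.87 xy [ 0.5517 -0.4382] dz -0.0003 n 310 res 0.0011 RED
side 0.84 xy [0.5458 0.2576] dz -0.0004 n 1079 res 0.0005 
side 0.75 xy [0.6015 0.1114] dz -0.0006 n 669 res 0.0006 
side 0.73 xy [0.539 0.188] dz -0.0004 n 858 res 0.0005 
side 0.7 xy [ 0.4815 -0.323 ] dz -0.0001 n 371 res 0.001 
side 0.6 xy [0.6156 0.2508] dz -0.0006 n 1020 res 0.0005 
top tray [573.4 186.6] ((221.71548461914062, 150.75411987304688), 84.31114959716797)
side tray [573.5 185.4] ((222.02920532226562, 150.58114624023438), 84.24918365478516)
```

Emit:
play_rows --targets '[[[0,0,0.015,0],[0,0,0.04,0],[0,0,0.068,0],[0,0,0.068,0],[0,0,0.068,0]]]'

```text
t: 38.42
eef_pos: [0.4815, -0.3229, 0.2323]
ee_rot: [-3.141, 0.0, -3.142]
force: [1.6, -0.3, 0.1]
width: 0.0595
```

Emit:
play_rows --targets '[[[0,0,0,0],[0,0,0,0],[0,0,0,0],[0,0,0,0],[0,0,0,0]]]' --grip 255 --newtons 10

```text
t: 39.05
eef_pos: [0.4813, -0.3229, 0.2323]
ee_rot: [-3.141, 0.0, 3.141]
force: [0.1, 0.8, 2.3]
width: 0.0296
```

Emit:
play_rows --targets '[[[0,0,-0.03,0],[0,0,-0.06,0],[0,0,-0.09,0],[0,0,-0.13,0],[0,0,-0.13,0]]]'

```text
t: 39.67
eef_pos: [0.4819, -0.3231, 0.3652]
ee_rot: [-3.14, 0.005, -3.142]
force: [-0.4, 1.2, -2.7]
width: 0.0295
```

Emit:
play_rows --targets '[[[-0.004,0.036,0,0],[-0.01,0.085,0,0],[-0.016,0.135,0,0],[-0.022,0.19,0,0],[-0.028,0.245,0,0]]]'

```text
t: 40.3
eef_pos: [0.5089, -0.0762, 0.3611]
ee_rot: [3.142, -0.001, 3.141]
force: [0.8, -0.3, -1.1]
width: 0.0294
```

Emit:
play_rows --targets '[[[-0.006,0.055,0,0],[-0.012,0.11,0,0],[-0.018,0.16,0,0],[-0.0228,0.197,0,0],[-0.0228,0.197,0,0]]]'

```text
t: 40.92
eef_pos: [0.5321, 0.1214, 0.3607]
ee_rot: [-3.141, -0.001, -3.139]
force: [-0.2, -0.8, -0.2]
width: 0.0296
```

Run:
```python
from h import *
s=arm.get_state(); print(s["eef_pos"],s["ee_rot"],s["width"])
held(s["eef_pos"][:2])
```

```text
[0.53210396 0.1214162  0.36068974] [-3.14112579e+00 -1.47322758e-03 -3.13913845e+00] 0.0295592016201674
top few
side held foot [0.5317 0.1201 0.1282] expect z 0.1289 577 res 0.0005
```

Emit:
play_rows --targets '[[[0,0,0.02,0],[0,0,0.05,0],[0,0,0.08,0],[0,0,0.092,0],[0,0,0.092,0]]]'

```text
t: 41.65
eef_pos: [0.5321, 0.1185, 0.2695]
ee_rot: [-3.141, -0.001, 3.141]
force: [-0.1, -0.3, -0.3]
width: 0.0303
```

Emit:
play_rows --targets '[[[0,0,0.003,0],[0,0,0.006,0],[0,0,0.009,0],[0,0,0.012,0],[0,0,0.012,0]]]'

```text
t: 42.28
eef_pos: [0.5321, 0.1189, 0.2579]
ee_rot: [-3.141, -0.0, 3.141]
force: [0.1, -1.2, -0.9]
width: 0.0299
```

Emit:
play_rows --targets '[[[0,0,0.0005,0],[0,0,0.0005,0],[0,0,0.0005,0],[0,0,0.0005,0]]]' --grip 123

```text
t: 42.78
eef_pos: [0.5322, 0.1192, 0.2575]
ee_rot: [3.141, 0.0, 3.141]
force: [0.1, 0.8, 0.3]
width: 0.0448
```

Emit:
play_rows --targets '[[[0,0,-0.015,0],[0,0,-0.04,0],[0,0,-0.07,0],[0,-0.05,-0.09,0],[0,-0.11,-0.09,0]]]'

```text
t: 43.4
eef_pos: [0.5327, 0.0089, 0.3507]
ee_rot: [3.14, 0.005, -3.139]
force: [1.0, -1.2, -0.9]
width: 0.0456
```

Emit:
play_rows --targets '[[[0,-0.05,0,0],[0,-0.1,0,0],[0,-0.15,0,0],[0,-0.15,0,0]]]'

```text
t: 43.9
eef_pos: [0.5317, -0.1437, 0.3484]
ee_rot: [-3.141, 0.001, 3.137]
force: [0.1, -0.2, 0.1]
width: 0.0453
```

```bash
python3 -W ignore - <<'E'
from h import *
s=arm.get_state(); print(s["eef_pos"],s["width"])
globes(); o=tray()
Q=np.vstack([np.load("topQ.npy"),np.load("sideQ.npy")])
for i,n in enumerate(("top","side")):
    Q=np.load(n+"Q.npy")
    B=Q[(Q[:,2]>.05)&(Q[:,2]<.064)]
    a=B[(B[:,0]>.67)&(B[:,1]>-.02)&(B[:,1]<.33)]; b=B[(B[:,1]>.33)&(B[:,0]>.42)&(B[:,0]<.66)]
    for nm,S,k in(("back",a,0),("end",b,1)):
        t=S[:,1-k]; f=np.polyfit(t,S[:,k],1); r=S[:,k]-np.polyval(f,t)
        print(n,nm,len(S),"slope",f[0].round(4),"at mid",np.polyval(f,.2 if k==0 else .55).round(4),"spread",np.percentile(r,[2,10,90,98]).round(4), "z",np.median(S[:,2]).round(4))
save("side4.png",o[1][0][100:400,140:540])
E
```

```text
[ 0.53169093 -0.14365815  0.3484388 ] 0.04527615138434915
top 0.78 xy [0.6158 0.2532] dz -0.0013 n 278 res 0.0009 
top 0.77 xy [0.5455 0.2601] dz -0.0012 n 307 res 0.0008 
top 0.64 xy [ 0.5519 -0.4365] dz -0.0011 n 309 res 0.0008 RED
side 0.96 xy [0.5458 0.2576] dz -0.0005 n 1076 res 0.0005 
side 0.91 xy [0.6083 0.181 ] dz -0.0006 n 798 res 0.0006 
side 0.61 xy [0.5389 0.1879] dz -0.0004 n 851 res 0.0005 
side 0.6 xy [0.532  0.1183] dz -0.0005 n 668 res 0.0006 
side 0.57 xy [0.6156 0.2508] dz -0.0006 n 952 res 0.0005 
top tray [578.4 236.5] ((122.13481140136719, 150.9596710205078), 84.58718872070312)
side tray [573.7 184.6] ((223.05368041992188, 151.6654815673828), 84.29335021972656)
top back 370 slope 0.002 at mid 0.69 spread [-0.0039 -0.0032  0.0038  0.0047] z 0.0565
top end 267 slope -0.0011 at mid 0.3542 spread [-0.0039 -0.003   0.0035  0.0044] z 0.0561
side back 687 slope 0.0012 at mid 0.6889 spread [-0.0029 -0.0024  0.0037  0.0051] z 0.057
side end 1198 slope -0.0022 at mid 0.3574 spread [-0.0053 -0.0038  0.0023  0.0029] z 0.0571
```

View pics/side4.png

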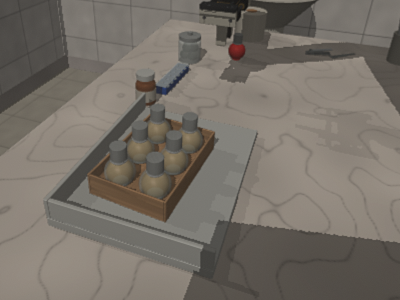

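All six globes are upright in the pockets, and the tray is still about 26 mm and 64 mm from the rails. Next I'll push from the near side with the jaws fully open, which gives two contact points, and the tips at 51 mm.

Emit:
play_rows --targets '[[[0.03,0.03,0,0],[0.06,0.08,0,0],[0.082,0.13,0,0],[0.082,0.185,0,0],[0.082,0.24,0,0]]]' --grip 0

```text
t: 44.82
eef_pos: [0.4493, 0.1016, 0.3482]
ee_rot: [3.141, 0.001, -3.14]
force: [1.2, -0.4, -0.1]
width: 0.0864
```

Emit:
play_rows --targets '[[[0,0.05,0,0],[0,0.088,0,0],[0,0.088,0.02,0],[0,0.088,0.06,0],[0,0.088,0.08,0]]]'

```text
t: 45.45
eef_pos: [0.4492, 0.1878, 0.2659]
ee_rot: [-3.141, -0.001, -3.14]
force: [1.2, -1.3, -0.4]
width: 0.0874
```

Emit:
play_rows --targets '[[[0,0,0.02,0],[0,0,0.0385,0],[0,0,0.0385,0],[0,0,0.0385,0]]]'

```text
t: 45.95
eef_pos: [0.4502, 0.1878, 0.2296]
ee_rot: [3.141, 0.001, -3.141]
force: [-0.1, -0.1, 0.4]
width: 0.0879
```

Emit:
play_rows --targets '[[[-0.006,0,0,0],[-0.012,0,0,0],[-0.018,0,0,0],[-0.024,0,0,0],[-0.024,0,0,0]]]'

```text
t: 46.58
eef_pos: [0.4746, 0.1871, 0.2289]
ee_rot: [-3.142, -0.0, 3.141]
force: [-0.0, 0.6, 0.2]
width: 0.088
```

```bash
python3 -W ignore - <<'E'
from h import *
s=arm.get_state(); print(s["eef_pos"],s["width"],s["force"])
o=tray()
save("side5.png",o[1][0][100:400,140:540])
E
```

```text
[0.47463456 0.18707845 0.22885048] 0.08800868659262334 [-0.01791472  0.62990645  0.23282225]
top tray [573.6 186.4] ((221.3181610107422, 150.2269287109375), 84.54046630859375)
side tray [557.3 186.8] ((222.1676483154297, 183.904296875), 84.32149505615234)
```

View pics/side5.png

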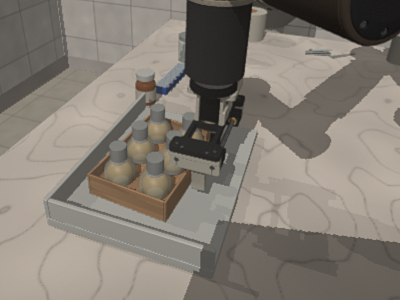

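Emit:
play_rows --targets '[[[-0.004,0,0,0],[-0.008,0,0,0],[-0.012,0,0,0],[-0.016,0,0,0],[-0.02,0,0,0]]]'

```text
t: 47.3
eef_pos: [0.4924, 0.1857, 0.2281]
ee_rot: [-3.138, -0.006, 3.139]
force: [-8.0, -2.4, 5.0]
width: 0.0875
```

Emit:
play_rows --targets '[[[-0.003,0,0,0],[-0.006,0,0,0],[-0.009,0,0,0],[-0.012,0,0,0],[-0.015,0,0,0]]]'

```text
t: 47.92
eef_pos: [0.5074, 0.1857, 0.228]
ee_rot: [-3.138, -0.006, 3.14]
force: [-8.5, -0.5, 2.6]
width: 0.0876
```

```bash
python3 -W ignore - <<'E'
from h import *
s=arm.get_state(); print(s["eef_pos"],s["width"],s["force"],s["moment"])
globes(); tray()
E
```

```text
[0.50736554 0.18569579 0.22798021] 0.08761163356386158 [-8.50149421 -0.48278921  2.60639907] [-0.65354403  2.89485478 -0.10865251]
top 0.85 xy [0.6276 0.1916] dz -0.0012 n 267 res 0.0009 
top 0.82 xy [ 0.552  -0.4365] dz -0.0009 n 311 res 0.0009 RED
top 0.56 xy [0.6276 0.121 ] dz -0.0012 n 245 res 0.0009 
top 0.54 xy [0.6271 0.2618] dz -0.0009 n 119 res 0.0009 
top 0.45 xy [0.5573 0.1212] dz -0.0009 n 146 res 0.0009 
side 0.93 xy [0.6282 0.1894] dz -0.0004 n 810 res 0.0005 
side 0.69 xy [0.6282 0.1196] dz -0.0007 n 597 res 0.0006 
side 0.68 xy [ 0.5517 -0.4387] dz -0.0005 n 311 res 0.001 RED
side 0.62 xy [0.5585 0.2596] dz -0.0004 n 1006 res 0.0005 
side 0.6 xy [0.6289 0.2596] dz -0.0005 n 1007 res 0.0005 
side 0.57 xy [0.5583 0.1897] dz 0.0001 n 134 res 0.0005 
side 0.56 xy [0.5582 0.1198] dz -0.0005 n 164 res 0.0007 
top tray [588.8 191.7] ((219.8549346923828, 139.77491760253906), 89.49419403076172)
side tray [575.8 191.6] ((221.56399536132812, 161.89462280273438), 88.63298034667969)
```

Emit:
play_rows --targets '[[[-0.003,0,0,0],[-0.006,0,0,0],[-0.009,0,0,0],[-0.012,0,0,0],[-0.014,0,0,0]]]'

```text
t: 48.85
eef_pos: [0.5216, 0.1863, 0.228]
ee_rot: [-3.139, -0.005, 3.141]
force: [-7.8, 1.0, 2.3]
width: 0.088
```

Emit:
play_rows --targets '[[[-0.001,0,0,0],[-0.002,0,0,0]]]'

```text
t: 49.1
eef_pos: [0.5235, 0.1862, 0.228]
ee_rot: [-3.139, -0.005, 3.141]
force: [-8.3, 1.3, 1.4]
width: 0.0877
```

Emit:
play_rows --targets '[[[-0.0005,0,0,0],[-0.001,0,0,0]]]'

```text
t: 49.35
eef_pos: [0.5245, 0.1862, 0.228]
ee_rot: [-3.139, -0.005, 3.141]
force: [-7.3, -1.0, 3.1]
width: 0.0874
```

Emit:
play_rows --targets '[[[-0.0007,0,0,0],[-0.0015,0,0,0]]]'

```text
t: 49.6
eef_pos: [0.526, 0.1863, 0.228]
ee_rot: [-3.139, -0.005, 3.141]
force: [-7.5, -0.5, 2.3]
width: 0.0877
```

Emit:
play_rows --targets '[[[-0.0007,0,0,0],[-0.0015,0,0,0]]]'

```text
t: 49.85
eef_pos: [0.5267, 0.1862, 0.2279]
ee_rot: [-3.139, -0.007, 3.14]
force: [-16.6, 2.6, 8.8]
width: 0.0877
```

```bash
python3 -W ignore - <<'E'
from h import *
s=arm.get_state(); print(s["eef_pos"],s["force"])
globes()
E
```

```text
[0.52671518 0.18624947 0.227945  ] [-16.5791203    2.61379711   8.84289533]
top 0.89 xy [ 0.5518 -0.4364] dz -0.001 n 309 res 0.0008 RED
top 0.71 xy [0.647  0.1224] dz -0.0013 n 293 res 0.0009 
top 0.53 xy [0.6494 0.2622] dz -0.0031 n 59 res 0.0012 
top 0.53 xy [0.6469 0.1923] dz -0.0014 n 272 res 0.0009 
side 0.97 xy [0.6466 0.1201] dz -0.0006 n 572 res 0.0006 
side 0.9 xy [0.6467 0.1902] dz -0.0006 n 794 res 0.0005 
side 0.7 xy [0.577  0.2602] dz -0.0004 n 1003 res 0.0005 
side 0.67 xy [0.6472 0.2601] dz -0.0006 n 1005 res 0.0005 
side 0.57 xy [ 0.5516 -0.4386] dz -0.0002 n 299 res 0.0011 RED
```

Emit:
play_rows --targets '[[[0.01,0,0,0],[0.03,0,-0.02,0],[0.03,0,-0.07,0],[0.03,0,-0.12,0],[0.03,0,-0.12,0]]]' --grip 40

```text
t: 50.68
eef_pos: [0.5002, 0.1878, 0.3536]
ee_rot: [3.137, 0.007, -3.141]
force: [0.7, -0.2, -0.7]
width: 0.0737
```

Emit:
play_rows --targets '[[[-0.02,-0.03,0,-10],[-0.045,-0.06,0,-20],[-0.07,-0.09,0,-30],[-0.09,-0.12,0,-40],[-0.108,-0.156,0,-50]]]'

```text
t: 51.3
eef_pos: [0.6077, 0.0302, 0.3481]
ee_rot: [3.141, -0.001, -2.263]
force: [0.2, 0.9, 0.6]
width: 0.0737
```

Emit:
play_rows --targets '[[[0,0,0,-10],[0,0,0,-20],[0,0,0,-30],[0,0,0,-40],[0,0,0,-40]]]'

```text
t: 51.92
eef_pos: [0.607, 0.0311, 0.3482]
ee_rot: [3.141, -0.0, -1.572]
force: [0.8, -0.7, 0.6]
width: 0.0738
```

```bash
python3 -W ignore - <<'E'
from h import *
s=arm.get_state(); print(s["eef_pos"],s["ee_rot"],s["q"][5],s["force"])
globes(); tray()
E
```

```text
[0.60699618 0.03105514 0.34823414] [ 3.14087396e+00 -2.40821795e-04 -1.57245410e+00] -0.3737973191444789 [ 0.76030932 -0.68696976  0.59362992]
top 0.77 xy [ 0.5518 -0.4367] dz -0.001 n 284 res 0.0009 RED
top 0.72 xy [0.5765 0.1222] dz -0.0018 n 292 res 0.0008 
top 0.62 xy [0.6464 0.1219] dz -0.0019 n 131 res 0.0007 
top 0.52 xy [ 0.6852 -0.203 ] dz 0.0122 n 401 res 0.0086 
top 0.45 xy [0.5766 0.2627] dz -0.0015 n 127 res 0.0006 
side 0.94 xy [0.6467 0.1901] dz -0.0007 n 806 res 0.0006 
side 0.9 xy [0.5768 0.1203] dz -0.0004 n 651 res 0.0005 
side 0.88 xy [0.6471 0.2603] dz -0.0005 n 1038 res 0.0005 
side 0.86 xy [0.5768 0.1901] dz -0.0005 n 821 res 0.0005 
side 0.82 xy [0.5769 0.26  ] dz -0.0004 n 1062 res 0.0005 
side 0.75 xy [0.6468 0.1201] dz -0.0006 n 591 res 0.0007 
side 0.63 xy [ 0.5513 -0.4385] dz -0.0005 n 281 res 0.0011 RED
top tray [587.4 171.5] ((102.76095581054688, 180.021240234375), 0.5261083245277405)
side tray [597.7 191.3] ((221.81581115722656, 123.46247100830078), 89.72972869873047)
```

Emit:
play_rows --targets '[[[0,0,0.03,0],[0,0,0.07,0],[0,0,0.105,0],[0,0,0.1195,0],[0,0,0.1195,0]]]'

```text
t: 52.85
eef_pos: [0.6071, 0.0311, 0.229]
ee_rot: [3.14, -0.001, -1.571]
force: [-0.0, -0.0, 0.2]
width: 0.0743
```

Emit:
play_rows --targets '[[[-0.008,0,0,0],[-0.018,0,0,0],[-0.028,0,0,0],[-0.034,0,0,0],[-0.036,0,0,0]]]'

```text
t: 53.48
eef_pos: [0.6071, 0.0678, 0.2296]
ee_rot: [-3.141, 0.0, -1.57]
force: [0.6, -0.7, 0.0]
width: 0.0739
```

Emit:
play_rows --targets '[[[-0.004,0,0,0],[-0.008,0,0,0],[-0.012,0,0,0],[-0.016,0,0,0],[-0.02,0,0,0]]]'

```text
t: 54.1
eef_pos: [0.6069, 0.0857, 0.2295]
ee_rot: [3.14, -0.002, -1.572]
force: [0.7, -7.4, 2.6]
width: 0.0738
```

```bash
python3 -W ignore - <<'E'
from h import *
s=arm.get_state(); print(s["eef_pos"],s["ee_rot"],s["force"])
globes()
im,d=cams.grab_frame("side"); save("side6.png",im[100:400,140:540])
E
```

```text
[0.60689176 0.08571573 0.22948539] [ 3.14017666e+00 -2.15062487e-03 -1.57177691e+00] [ 0.6582225  -7.43617013  2.58515256]
top 0.67 xy [ 0.5517 -0.4365] dz -0.0012 n 308 res 0.0009 RED
top 0.57 xy [0.5763 0.1383] dz -0.0013 n 180 res 0.001 
top 0.5 xy [0.5765 0.2085] dz -0.0013 n 187 res 0.0009 
side 0.82 xy [0.5764 0.1372] dz -0.0005 n 678 res 0.0006 
side 0.8 xy [0.6463 0.1371] dz -0.0006 n 665 res 0.0006 
side 0.75 xy [0.6469 0.2771] dz -0.0006 n 1057 res 0.0005 
side 0.71 xy [0.6463 0.207 ] dz -0.0005 n 857 res 0.0005 
side 0.69 xy [0.5767 0.2771] dz -0.0004 n 1111 res 0.0005 
side 0.65 xy [0.5765 0.2071] dz -0.0004 n 859 res 0.0005 
side 0.52 xy [ 0.5517 -0.4385] dz -0.0004 n 310 res 0.0011 RED
```

View pics/side6.png

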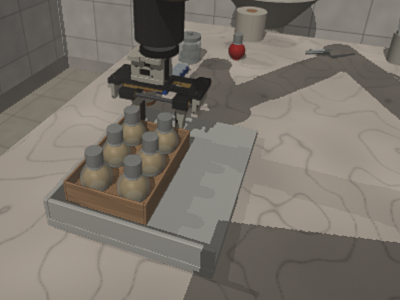

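Emit:
play_rows --targets '[[[-0.004,0,0,0],[-0.008,0,0,0],[-0.012,0,0,0],[-0.016,0,0,0],[-0.02,0,0,0]]]'

```text
t: 54.98
eef_pos: [0.6069, 0.1057, 0.2295]
ee_rot: [3.14, -0.002, -1.572]
force: [-0.0, -7.8, 2.6]
width: 0.0737
```

Emit:
play_rows --targets '[[[-0.003,0,0,0],[-0.005,0,0,0],[-0.007,0,0,0],[-0.009,0,0,0]]]'

```text
t: 55.48
eef_pos: [0.6069, 0.1146, 0.2295]
ee_rot: [3.14, -0.002, -1.572]
force: [-0.3, -7.7, 2.5]
width: 0.0743
```

Emit:
play_rows --targets '[[[-0.0007,0,0,0],[-0.0015,0,0,0],[-0.002,0,0,0]]]'

```text
t: 55.85
eef_pos: [0.6069, 0.1166, 0.2295]
ee_rot: [3.14, -0.002, -1.572]
force: [-0.0, -8.9, 2.4]
width: 0.0741
```

```bash
python3 -W ignore - <<'E'
from h import *
s=arm.get_state(); print(s["eef_pos"],s["ee_rot"],s["force"])
E
```

```text
[0.60688457 0.11661802 0.22947823] [ 3.14005898e+00 -2.24468486e-03 -1.57174519e+00] [-0.03553315 -8.9064575   2.38320623]
```

Emit:
play_rows --targets '[[[-0.0007,0,0,0],[-0.0015,0,0,0]]]'

```text
t: 56.1
eef_pos: [0.6069, 0.1181, 0.2294]
ee_rot: [3.14, -0.002, -1.572]
force: [-0.3, -9.3, 1.6]
width: 0.0737
```

Emit:
play_rows --targets '[[[-0.0007,0,0,0],[-0.0015,0,0,0]]]'

```text
t: 56.35
eef_pos: [0.6069, 0.1196, 0.2295]
ee_rot: [3.14, -0.002, -1.572]
force: [1.3, -8.2, 2.7]
width: 0.0741
```

Emit:
play_rows --targets '[[[-0.0007,0,0,0],[-0.0012,0,0,0]]]'

```text
t: 56.6
eef_pos: [0.6069, 0.1205, 0.2295]
ee_rot: [3.14, -0.003, -1.572]
force: [0.6, -11.5, 2.3]
width: 0.0738
```

Emit:
play_rows --targets '[[[-0.0007,0,0,0],[-0.0012,0,0,0]]]'

```text
t: 56.85
eef_pos: [0.6069, 0.1208, 0.2295]
ee_rot: [3.139, -0.004, -1.572]
force: [2.4, -16.3, 2.9]
width: 0.0737
```

```bash
python3 -W ignore - <<'E'
from h import *
s=arm.get_state(); print(s["eef_pos"],s["ee_rot"],s["force"])
globes()
E
```

```text
[0.60694868 0.12076571 0.2294669 ] [ 3.1393757  -0.00425951 -1.57188213] [  2.35785863 -16.30285616   2.85241215]
top 0.73 xy [ 0.5519 -0.4366] dz -0.0011 n 302 res 0.0009 RED
top 0.6 xy [0.5767 0.2433] dz -0.0009 n 232 res 0.0009 
top 0.46 xy [0.5759 0.1725] dz -0.0009 n 149 res 0.0008 
side 0.87 xy [0.5763 0.1712] dz -0.0005 n 732 res 0.0006 
side 0.74 xy [0.6463 0.241 ] dz -0.0006 n 938 res 0.0005 
side 0.66 xy [0.5767 0.3111] dz -0.0004 n 1269 res 0.0005 
side 0.64 xy [0.6464 0.1709] dz -0.0006 n 753 res 0.0006 
side 0.63 xy [0.5765 0.2411] dz -0.0004 n 960 res 0.0005 
side 0.61 xy [ 0.5519 -0.4386] dz -0.0006 n 277 res 0.0011 RED
```

Emit:
play_rows --targets '[[[0.01,0,0,0],[0.03,0,-0.005,0],[0.06,0,-0.03,0],[0.1,0,-0.08,0],[0.15,0,-0.12,0]]]'

```text
t: 57.68
eef_pos: [0.607, -0.0255, 0.3498]
ee_rot: [-3.14, 0.0, -1.57]
force: [1.6, 0.0, -0.1]
width: 0.0734
```

Emit:
play_rows --targets '[[[0.055,0,-0.02,0],[0.11,0,-0.02,0],[0.16,0,-0.02,0],[0.16,0,-0.02,0],[0.16,0,-0.02,0]]]'

```text
t: 58.3
eef_pos: [0.6067, -0.1848, 0.3677]
ee_rot: [-3.141, 0.0, -1.572]
force: [-0.5, 0.9, -0.3]
width: 0.074
```

```bash
python3 -W ignore - <<'E'
from h import *
s=arm.get_state(); print(s["eef_pos"],s["force"])
globes()
for n in("pill_box","amber","cotton_jar"):
    r=finder.find_in("side",n); print(n,np.round(r[0]["xyz"],3) if r else None)
for n in("top","side"):
    im,d=cams.grab_frame(n); P=cloud(n,d,d>0); P=P[(P[:,2]>.048)&(P[:,2]<.066)]
    # near wall outer edge and right wall outer edge
    for nm,k,lo,hi in(("near",0,.515,.55),("right",1,.11,.15)):
        o=1-k; S=P[(P[:,k]>lo)&(P[:,k]<hi)&(P[:,o]>(.15 if k==0 else .55))&(P[:,o]<(.34 if k==0 else .67))]
        if len(S)>20:
            f=np.polyfit(S[:,o],S[:,k],1); r=S[:,k]-np.polyval(f,S[:,o]); print(n,nm,len(S),"slope",f[0].round(4),"mid",np.polyval(f,S[:,o].mean()).round(4),np.percentile(r,[5,95]).round(4))
    save(n+"7.png",cv2.resize(im[150:290,180:380] if n=="top" else im[150:390,160:420],None,fx=2.5,fy=2.5,interpolation=cv2.INTER_CUBIC))
E
```

```text
[ 0.60665604 -0.18479582  0.36766709] [-0.48728789  0.91931002 -0.32373535]
top 0.85 xy [0.5764 0.3141] dz -0.0011 n 298 res 0.0008 
top 0.85 xy [ 0.552 -0.437] dz -0.001 n 293 res 0.001 RED
top 0.8 xy [0.5762 0.2433] dz -0.0013 n 288 res 0.0009 
top 0.71 xy [0.6464 0.1731] dz -0.0014 n 266 res 0.0009 
top 0.62 xy [0.5763 0.1732] dz -0.0014 n 274 res 0.0008 
top 0.61 xy [0.6464 0.2434] dz -0.0011 n 308 res 0.001 
top 0.57 xy [0.6467 0.314 ] dz -0.0011 n 284 res 0.0009 
top 0.47 xy [0.6179 0.2277] dz -0.0003 n 164 res 0.0095 
side 0.96 xy [0.5767 0.3111] dz -0.0005 n 1252 res 0.0005 
side 0.9 xy [0.5765 0.2411] dz -0.0004 n 947 res 0.0005 
side 0.9 xy [0.6469 0.3111] dz -0.0006 n 1143 res 0.0005 
side 0.82 xy [0.6464 0.1711] dz -0.0006 n 752 res 0.0005 
side 0.81 xy [ 0.5515 -0.4386] dz -0.0003 n 305 res 0.001 RED
side 0.76 xy [0.5764 0.1713] dz -0.0005 n 742 res 0.0006 
side 0.68 xy [0.6464 0.2409] dz -0.0004 n 902 res 0.0005 
pill_box [ 0.684 -0.184  0.026]
amber [ 0.697 -0.058  0.053]
cotton_jar [ 0.685 -0.344  0.05 ]
top near 133 slope 0.0001 mid 0.5391 [-0.003   0.0101]
top right 54 slope -0.093 mid 0.1419 [-0.0083  0.0086]
side near 483 slope -0.0008 mid 0.5387 [-0.0026  0.0107]
side right 162 slope -0.0027 mid 0.1351 [-0.0021  0.0018]
```

View pics/top7.png

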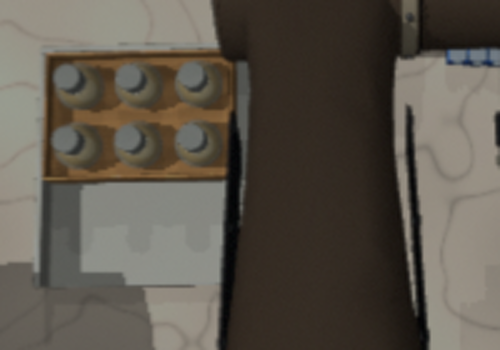

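View pics/side7.png

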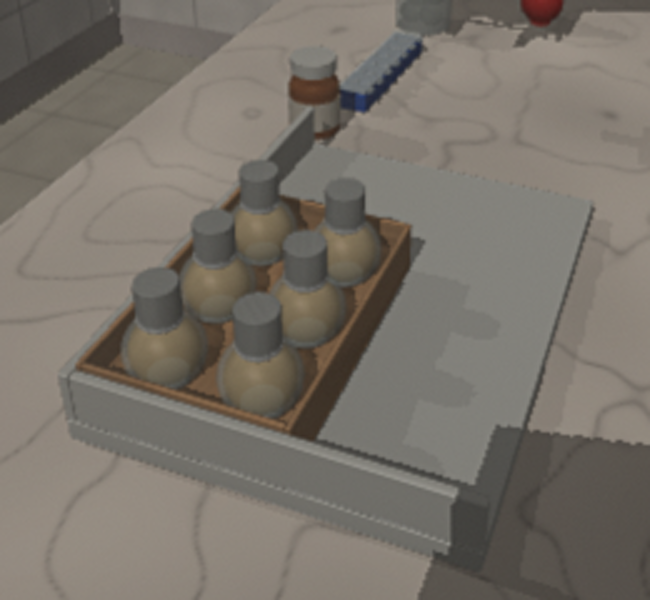

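```bash
python3 -c "
from station import job_done; print(job_done())"
```

```text
the job is handed in; nothing more can be done
None
```

All six yellow globe bottles are standing upright in the tray's six pockets, and I handed the job in. The loaded tray is in the shelf corner, against both rails. I picked each bottle up by its cap and lowered it in slowly. I then pushed the tray with open fingers, first to the back rail and then along it to the end rail.

- **Bottles:** In the last fits from both cameras, neighbouring bottles stood 70 mm apart, within about 1 mm. Each foot was within about 1.5 mm of its seated height.
- **Tray:** The push force rose from about 8 N to about 16 N at each rail, which indicates contact. The last fit put the tray's corner at (0.6865, 0.352) m. I measured the rails' inner corner at (0.685, 0.352) m. The tray looked square to within about 0.005 rad.
- **Other toiletries:** The pill box, amber bottle and cotton jar read within a few millimetres of where they started. The red look-alike was not touched.
- **Checks that disagreed:** The top camera read y about 2 mm higher than the side camera throughout, so I used the average. After the final push, a fit to the tray's right wall from the top camera failed because the arm was in the way. The side-camera fits and the bottle positions agreed with each other.

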